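# Stack carving blanks in the drop-front crate under the press weight

### The arm

A 7-joint arm with a two-finger parallel gripper is mounted at the origin on the work surface. World frame = base frame: x ahead of the robot, y to its left, z up, the work surface at z = 0. Lengths are in mm, angles in rad, forces in N, time in s.
With the tool pointing down it reaches from about 400 to 875 mm from the base axis. Payload 4.4 kg.
Tool frame: the origin (TCP) lies at the very end of the fingers, on their centre line; the grasp point (between the pads) lies 19 mm behind it; z points along the fingers, x is the direction in which the jaws open and shut, and the axes are right-handed (so a half turn about z gives the same grasp; the last joint's range is limited). The gripper opens to 85 mm and grips with 20 to 120 N. Pads are 22 mm wide; open, the fingers measure 114 mm over their backs; the gripper's body (76 mm by 85 mm) begins 54 mm behind the grasp point. The pads swing forward as they close: fully open they stand 13 mm farther back than shut.
Start: joints at [1.21, 0.628, 0.038, 1.517, -0.027, 0.996, -0.02], TCP at [188.884, -621.965, 231.313] pointing down, gripper open.
Joint ranges: [-3.06, 3.06], [-0.37, 2.12], [-1.25, 1.32], [0.18, 2.47], [-1.1, 4.24], [0.23, 1.98], [-2.94, 2.94]. Speed limits (rad/s): [2.57, 2.57, 3.14, 3.14, 3.14, 3.14, 3.14].

### API

Orientations are given as [roll, pitch, yaw] about the fixed x, y, z axes, in that order (R = Rz(yaw) Ry(pitch) Rx(roll)).
In Python, from cell import ctrl gives the robot as it stands.
- The arm moves only by the shell command python3 -m creep 'ROWS'. ROWS is text: rows parted by semicolons, each of 7 numbers parted by spaces: the shift along the tool's x, y, z in units of 40 mm (1.0 is 40 mm), then the turn, a rotation vector about the tool's x, y, z in degrees, then the closure, from 0 (fully open) to 1 (shut). In form: x y z rx ry rz grip; .... A call has 1 to 10 rows; each row is the pose to reach, as a shift and turn from the pose commanded when the call began, along the tool's axes at that moment; what a row does not reach only later rows make up. A row lasts 1/12 s, in which the tool goes at most 41.7 mm and 7.16 degrees, less where a joint would pass 70% of its speed; a pose out of reach is approached as far as the arm can. A call with a gripper value outside its range is refused whole. The fingers move at their own pace and stop on an object; the grip force is fixed at half the most. Time passes only in rows, so rows that repeat a pose let the fingers close. It gives the time, the measured TCP pose, the force and the opening at its end, in the units of the state.
- ctrl.read_state(): the state, without advancing time (a new reading comes with each control period).
- ctrl.get_image(name): name is "scene" or "top" or "wrist"; returns a dict with "img" (384x512x3 uint8, red, green, blue), "vfov" (degrees; the focal length in pixels is half the picture's height over the tangent of half this angle, whatever the lens; pixels are square), "cx", "cy" (the principal point, pixels), "T" (4x4, takes a point from camera to world coordinates); the wrist camera has in their place "tool_from_camera" (4x4, takes a point from camera to tool coordinates, whose origin is the TCP and whose axes are the tool frame's). Camera axes: x right, y up, looking along -z (the intrinsics and any distortion apply to the point x, -y, -z); pixel columns grow to the right and rows downward; lengths in mm; the calibration is good to about 2 mm. A picture is of the moment at which its call begins: read the wrist's pose just before it. There is no depth.
- ctrl.finish_job(): hands the job in, once; it reports no verdict.
Trained networks look in the newest picture that a camera, given by its name, has taken for a name from the list of things; names that differ only in an ending like _2 or _b are one class to them, and where a whole thing is asked for, a point or a joint stands for the part that bears it (a point fixed in the world has none). Each returns a list of dicts, best first, with "score" (0 to 1); they miss things now and then, are a little off and sometimes report something else, mostly with a low value. They report only what shows in the picture. A call takes as long as a camera call.
- ctrl.boxes_of(camera, thing): "rect" ([left, top, right, bottom] in pixels, round what is visible of it).
- ctrl.cut_out(camera, thing): "pixels" (384x512 bool, what is visible of it) and "rect" ([left, top, right, bottom] in pixels, round what is visible of it).
The state is a dict: "clock": time; "qpos": joint angles; "qd": joint speeds; "tau": joint torques, N m; "eef_pos": TCP position; "tool_rot": TCP orientation; "force": force on the tool from outside, world axes, zero at the start; "torque": the same for the moment, N m; "width": finger opening in mm.
Only numpy, scipy, OpenCV 4.12 (cv2) and the standard library are available. Lean on these libraries where they do the work, as an engineer would, in place of code of your own. Each camera call takes 0.05 s, during which the arm holds its last target.

### The job

Pull down the hinged front gate of the plywood crate until it is fully open, and take the steel press weight off the raised bed inside. Stack every wooden blank from the bench flat on that bed in one square pile, edges in line with the bed, then lay the weight squarely on top of the pile and push the gate up until it is fully shut. Leave the mallet, glue bottle and try square where they are.

Things in the scene. Friction and masses are not known exactly. Their poses are not given: they have to be found in the camera images.
- gate (a joint): Angle of the crate's front gate, hinged along its bottom edge: 0 = upright, shut; 1.57 = lying level, fully open (it swings down and away from the crate). A stiff hinge: the gate stays wherever it is left; moving it takes about 3 to 6 N at the bar.
- gate_bar (a point): Middle of the gate's handle: a round wooden bar, 12 mm thick and 160 mm long, parallel to the hinge, held at its ends by two 16 mm wide arms. It lies in the plane of the gate, 142 mm from the hinge line, its axis 40 mm beyond the edge of the panel. It can be pinched from above at every gate angle (170 mm above the bench when shut, 28 mm when open).
- gate_hinge (a point): Middle of the gate's hinge line, on the crate, 28 mm above the bench and 72 mm out from the middle of the bed along the crate's -x. Axes as bed. The gate panel is 12 mm thick, 234 mm wide and reaches 102 mm above the hinge when shut. At joint angle q the bar lies at hinge + 142 mm x (cos q up, sin q along the crate's -x).
- bed (a point): Centre of the top of the raised bed in the crate: a dark wooden block fixed to the crate's floor, 60 mm along x, 160 mm along y (the same outline as a blank), its top 40 mm above the bench. Axes are the crate's: -x points out through the gate, y along the gate (the length of the pile), z up.
- crate: Plywood crate fixed to the bench, no roof. Origin on the bench below the bed's centre, axes as bed. Inner faces: back wall (110 mm high) at x = +118 mm, side walls (130 mm high, 12 mm thick) at y = +-105 mm, shut gate at x = -66 mm. Four upright guide dowels, 12 mm thick, tops 130 mm above the bench, stand at x = +-52, y = +-62 mm: 16 mm clear of the pile's long sides.
- blank1: Loose plain wooden blank, a flat board 160 x 60 x 18 mm, about 0.12 kg, all blanks alike. Origin at the centre of its underside; x along its 160 mm length, y across its 60 mm width, z up. May be absent in some starts.
- blank2: Loose plain wooden blank, a flat board 160 x 60 x 18 mm, about 0.12 kg, all blanks alike. Origin at the centre of its underside; x along its 160 mm length, y across its 60 mm width, z up. May be absent in some starts.
- blank3: Loose plain wooden blank, a flat board 160 x 60 x 18 mm, about 0.12 kg, all blanks alike. Origin at the centre of its underside; x along its 160 mm length, y across its 60 mm width, z up. May be absent in some starts.
- blank4: Loose plain wooden blank, a flat board 160 x 60 x 18 mm, about 0.12 kg, all blanks alike. Origin at the centre of its underside; x along its 160 mm length, y across its 60 mm width, z up. May be absent in some starts.
- weight: Steel press weight, a flat dark slab 140 x 60 x 12 mm, about 0.75 kg. At the start it lies on the bed in the crate. Origin at the centre of its underside; x along its 140 mm length, y across its 60 mm width, z up.
- mallet: Bystander: wooden mallet lying on the bench, head 75 x 120 x 70 mm, handle 160 mm. Origin under the middle of the head.
- glue: Bystander: upright plastic glue bottle, 64 mm across, 170 mm tall. Origin at the centre of its underside.
- square: Bystander: try square lying on the bench, wooden stock 100 mm, steel blade 170 mm. Origin under the middle of the stock.

How it is judged:
By the outcome, as a careful person would: the job done as asked, in the order asked, and still so for the second after the job is handed in, with the robot touching nothing.
Of blank1, blank2, blank3, blank4 only 2 to 4 are there at a start; the rules pass over those that are not, and their reading is None.
At some moment in a run one of blank1, blank2, blank3, blank4 may be knocked a few centimetres aside while the robot is not near it.
It also fails if it takes over 210 s, if anything falls off the work surface, if the arm or the gripper's body presses on something with over 40 N, if the wrist force passes 120 N, or if a joint passes its speed limit or range.

## Working session

There is one attempt and no reset: what is moved stays moved. The work goes in short steps, Python scripts to look and compute and a shell command to move; the robot and the scene stay as the last step left them, time stands still between calls to the robot, and variables do not carry over. Pictures are saved under pics/ and viewed, and the job is handed in when it is done.

```bash
ls; mkdir -p pics; python3 - <<'E'
from cell import ctrl
import cv2,numpy as np
print(ctrl.read_state())
for n in ["scene","top","wrist"]:
    d=ctrl.get_image(n)
    cv2.imwrite(f"pics/a_{n}.png",d["img"][:,:,::-1])
    print(n,{k:(np.round(v,3).tolist() if k!="img" else 0) for k,v in d.items()})
E
```

```text
pics
{'clock': 0.0, 'qpos': array([ 1.21020008,  0.62933687,  0.03847283,  1.51833701, -0.02702029,
        0.99630399, -0.02000693]), 'qd': array([ 7.32532071e-04, -1.41059878e-03,  7.24839032e-04, -4.17676884e-04,
        1.60928694e-03,  6.92330749e-05, -2.56573300e-04]), 'tau': array([-8.72351825e-05, -5.63404691e+01,  1.22633614e+00, -1.93445206e+01,
        1.10692374e-02,  1.03214852e-02,  2.29120548e-05]), 'eef_pos': array([ 188.69414374, -621.37221633,  230.40555493]), 'tool_rot': array([ 3.14156793e+00,  1.86625065e-03, -1.27604236e+00]), 'force': array([-0.41452183,  0.47540523,  0.08201642]), 'torque': array([ 0.00186448, -0.00472007,  0.01417837]), 'width': 85.49271563992782}
scene {'img': 0, 'vfov': 52.311, 'cx': 250.371, 'cy': 200.311, 'T': [[0.312, -0.733, 0.604, 1288.693], [0.95, 0.246, -0.192, -195.521], [-0.008, 0.634, 0.773, 956.981], [0.0, 0.0, 0.0, 1.0]]}
top {'img': 0, 'vfov': 51.38, 'cx': 259.304, 'cy': 187.319, 'T': [[-0.009, 0.998, -0.065, 543.098], [-1.0, -0.009, 0.004, -1.024], [0.004, 0.065, 0.998, 1094.634], [0.0, 0.0, 0.0, 1.0]]}
wrist {'img': 0, 'vfov': 67.238, 'cx': 256.961, 'cy': 190.405, 'tool_from_camera': [[1.0, 0.0, -0.0, -0.372], [0.0, -0.954, -0.301, -77.749], [-0.0, 0.301, -0.954, -143.462], [0.0, 0.0, 0.0, 1.0]]}
```

View pics/a_scene.png

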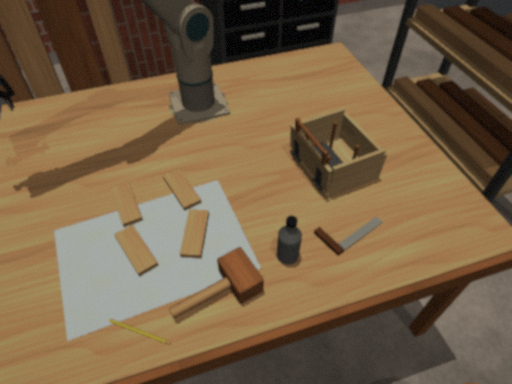

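View pics/a_top.png

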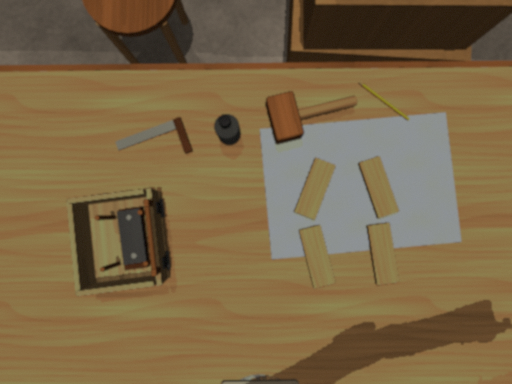

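View pics/a_wrist.png

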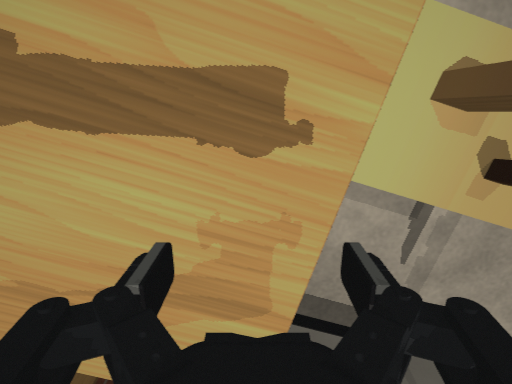

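The top view shows four blanks at about px (315,188), (379,187), (316,255) and (382,253). The crate is at (118,240) with its gate on the right side, at about x=155, and the weight is at (132,238). Next I'll measure them.

```bash
cat > h.py <<'E'
from cell import ctrl
import cv2,numpy as np
from scipy.spatial.transform import Rotation as R
np.set_printoptions(precision=2,suppress=True)
def pose():
    s=ctrl.read_state(); T=np.eye(4); T[:3,:3]=R.from_euler('xyz',s['tool_rot']).as_matrix(); T[:3,3]=s['eef_pos']; return s,T
def cam(n,save=None):
    s,T=pose(); d=ctrl.get_image(n)
    if 'T' not in d: d['T']=T@np.array(d['tool_from_camera'])
    d['T']=np.array(d['T']); d['f']=d['img'].shape[0]/2/np.tan(np.radians(d['vfov'])/2)
    if save: cv2.imwrite('pics/'+save,d['img'][:,:,::-1])
    return d
def unproj(d,uv,z):
    uv=np.atleast_2d(uv).astype(float)
    r=np.c_[(uv[:,0]-d['cx'])/d['f'],-(uv[:,1]-d['cy'])/d['f'],-np.ones(len(uv))]@d['T'][:3,:3].T
    o=d['T'][:3,3]; t=(z-o[2])/r[:,2]; return o+r*t[:,None]
def proj(d,P):
    p=(np.atleast_2d(P)-d['T'][:3,3])@d['T'][:3,:3]
    return np.c_[d['cx']-d['f']*p[:,0]/p[:,2],d['cy']+d['f']*p[:,1]/p[:,2]]
def rect(d,mask,z):
    m=mask.astype(np.uint8); n,l,st,_=cv2.connectedComponentsWithStats(m); 
    k=1+np.argmax(st[1:,4]); c=max(cv2.findContours((l==k).astype(np.uint8),cv2.RETR_EXTERNAL,cv2.CHAIN_APPROX_NONE)[0],key=len)[:,0]
    w=unproj(d,c,z)[:,:2].astype(np.float32); (cx,cy),(a,b),an=cv2.minAreaRect(w)
    if a<b: a,b,an=b,a,an+90
    an=(an+90)%180-90
    return cx,cy,a,b,an
def goto(p,yaw,grip=None,rp=(np.pi,0)):
    """tool-frame shift (units 40mm) and rotvec deg from the measured pose to target, tool down"""
    s,T=pose(); Rt=R.from_euler('xyz',[rp[0],rp[1],yaw]).as_matrix()
    sh=T[:3,:3].T@(np.array(p)-T[:3,3])/40; rv=R.from_matrix(T[:3,:3].T@Rt).as_rotvec(degrees=True)
    print('shift',sh.round(3),'rot',rv.round(2),'|rows>=',max(np.linalg.norm(sh)*40/41.7,np.linalg.norm(rv)/7.16).round(1)); return sh,rv
E
python3 - <<'E'
from h import *
d=cam('top')
for t,z in [('blank1',18),('weight',52),('mallet',70),('glue',170),('square',10),('crate',130),('gate',150),('gate_bar',170)]:
    for o in ctrl.cut_out('top',t):
        print(t,round(o['score'],2),np.array(o['rect']).tolist(),int(o['pixels'].sum()),np.array(rect(d,o['pixels'],z)).round(1) if o['pixels'].sum()>20 else '')
i=d['img'][170:310,50:190]; cv2.imwrite('pics/crate.png',cv2.resize(i,None,fx=4,fy=4,interpolation=cv2.INTER_CUBIC)[:,:,::-1])
E
```

```text
blank1 0.92 [300.7, 224.0, 336.5, 287.9] 1352 [ 427.6 -157.1  159.8   61.2   13.6]
blank1 0.91 [369.1, 224.7, 398.3, 284.0] 1398 [ 432.8 -333.5  160.5   63.4    7.8]
blank1 0.78 [293.8, 157.3, 334.5, 223.5] 1340 [ 609.7 -154.2  160.6   63.9  -21.6]
blank1 0.67 [359.9, 155.2, 399.9, 220.6] 1405 [ 610.9 -327.7  160.1   66.5   18.7]
weight 0.66 [115.7, 212.2, 145.8, 265.7] 1306 [487.6 327.8 140.5  64.6   8. ]
mallet 0.93 [264.1, 87.6, 358.9, 143.7] 2178 [ 809.7 -146.8  238.8  130.3  -77.2]
glue 0.81 [213.6, 114.3, 244.6, 144.6] 634 [740.9  68.4  71.2  58.6  -0.4]
glue 0.31 [117.1, 208.0, 147.0, 264.2] 1247 [493.8 289.9 123.3  55.1   8.2]
square 0.82 [117.0, 119.0, 193.3, 155.5] 910 [730.3 282.  191.1 103.8 -69.6]
crate 0.6 [66.3, 188.3, 170.5, 297.0] 8136 [480.9 333.3 237.6 231.6   6.8]
gate 0.92 [146.1, 186.3, 169.0, 284.0] 1413 [492.2 239.6 228.6  39.5   6.4]
gate_bar 0.88 [145.5, 191.0, 169.8, 286.1] 1396 [494.5 234.6 221.8  39.    6.5]
```

View pics/crate.png

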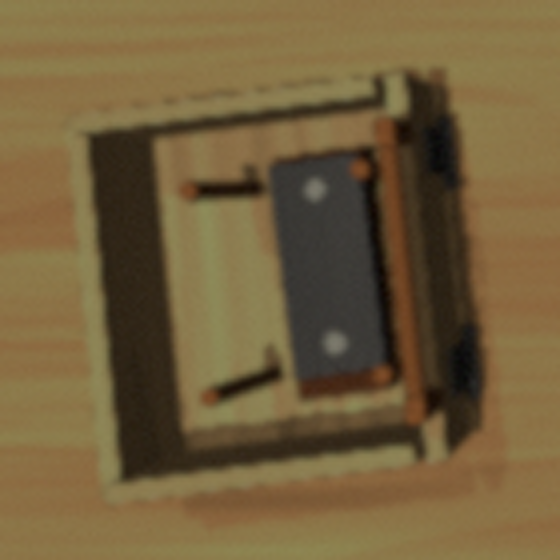

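```bash
python3 - <<'E'
from h import *
d=cam('top')
u=np.array([[188,188],[208,396],[362,168],[382,372]],float); uv=(u+.5)/4-.5+[50,170]
W=unproj(d,uv,130)[:,:2]
# crate coords; y: crate y ~ -world x
C=np.array([[52,-62],[52,62],[-52,-62],[-52,62]],float)
A=W-W.mean(0);B=C
th=np.arctan2((B[:,0]*A[:,1]-B[:,1]*A[:,0]).sum(),(B*A).sum())
print(W,W.mean(0),np.degrees(th)); Rm=np.array([[np.cos(th),-np.sin(th)],[np.sin(th),np.cos(th)]])
print('res',A-B@Rm.T)
# bar ends
b=np.array([[387,130],[415,412]],float); bw=unproj(d,(b+.5)/4-.5+[50,170],170)[:,:2];print('bar',bw,bw.mean(0)); print((bw-W.mean(0))@Rm)
print(ctrl.read_state()['clock'])
sc=cam('scene')
pts=lambda c,z:np.r_[W.mean(0)+Rm@np.array(c),z]
P=[pts(c,130) for c in C]+[pts((-66,y),130) for y in(-105,105)]+[pts((118,y),110) for y in(-105,105)]+[pts((-72,y),170) for y in(-80,80)]
im=sc['img'].copy()
for n,dd in(('top',d),('scene',sc)):
    im=cv2.resize(dd['img'],None,fx=4,fy=4,interpolation=cv2.INTER_CUBIC)
    q=proj(dd,P)*4+2
    for p in q: cv2.drawMarker(im,tuple(int(v) for v in p),(255,0,0),0,12,1)
    c=q.mean(0).astype(int); cv2.imwrite(f'pics/ov_{n}.png',im[max(c[1]-260,0):c[1]+260,max(0,c[0]-300):c[0]+300,::-1])
E
```

```text
[[538.77 387.22]
 [414.83 373.2 ]
 [549.8  282.74]
 [427.99 269.6 ]] [482.85 328.19] 96.44063637124675
res [[ 0.15  0.4 ]
 [-0.57  0.29]
 [-0.49 -0.73]
 [ 0.92  0.04]]
bar [[571.32 256.75]
 [409.93 239.32]] [490.62 248.04]
[[-80.91 -79.9 ]
 [-80.13  82.43]]
0.65
```

View pics/ov_top.png

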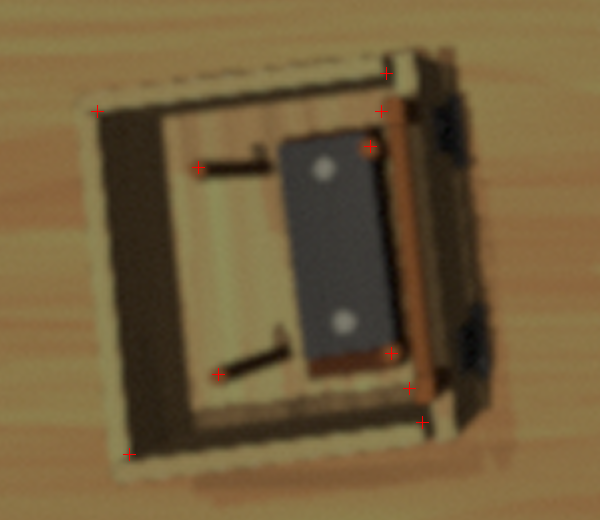

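View pics/ov_scene.png

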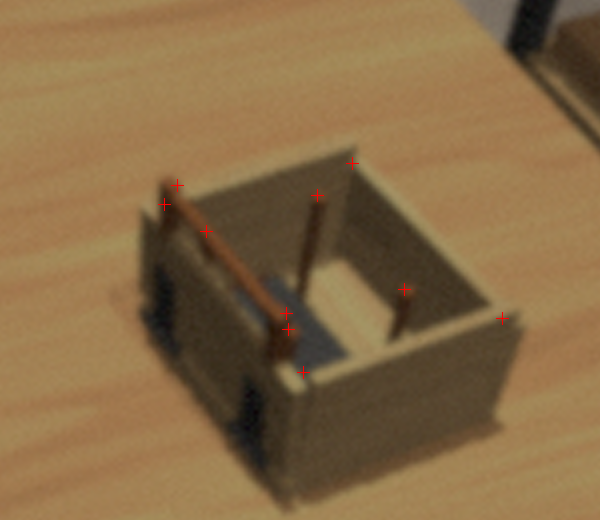

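The dowel fit puts the crate at (482.9, 328.2) with yaw 96.4°, and the scene view agrees with that. The bar measures about 8 mm further out than a shut gate would put it, so the gate may be slightly ajar. Next I'll move towards the crate.

```bash
python3 - <<'E'
from h import *
print(pose()[0]['clock'])
goto((500,-330,300),np.radians(-83.6))
E
```

```text
0.7
shift [-4.72 -9.56 -1.72] rot [-0.   -0.   10.49] |rows>= 10.4
```

```bash
python3 -m creep '-0.2 -0.4 -0.1 0 0 0.5 0; -0.6 -1.2 -0.3 0 0 1.5 0; -1 -2 -0.5 0 0 2.5 0; -1.4 -2.8 -0.6 0 0 3.5 0; -1.8 -3.6 -0.8 0 0 4.5 0; -2.2 -4.4 -1 0 0 5.5 0; -2.6 -5.2 -1.1 0 0 6.5 0; -3 -6 -1.3 0 0 8 0; -3.4 -6.8 -1.4 0 0 9 0; -3.8 -7.6 -1.6 0 0 10.5 0'
python3 - <<'E'
from h import *
goto((490,150,300),np.radians(-83.6))
E
```

```text
clock: 1.53
eef_pos: [436.5, -386.6, 295.4]
tool_rot: [3.141, 0.0, -1.46]
force: [0.9, -0.4, -0.4]
width: 85.3
shift [-13.18  -2.81  -0.11] rot [ 0.02  0.03 -0.06] |rows>= 12.9
```

```bash
python3 -m creep '-0.8 -0.2 0 0 0 0 0; -1.6 -0.4 0 0 0 0 0; -2.5 -0.6 0 0 0 0 0; -3.4 -0.8 0 0 0 0 0; -4.3 -1 0 0 0 0 0; -5.2 -1.2 0 0 0 0 0; -6.1 -1.4 0 0 0 0 0; -7 -1.6 0 0 0 0 0; -7.9 -1.8 0 0 0 0 0; -8.8 -2 0 0 0 0 0'
python3 -m creep '-0.9 -0.1 0 0 0 0 0; -1.8 -0.3 0 0 0 0 0; -2.7 -0.5 0 0 0 0 0; -3.6 -0.6 0 0 0 0 0; -4.5 -0.7 0 0 0 0 0; -5.2 -0.75 0 0 0 0 0; -5.7 -0.8 0 0 0 0 0; -6 -0.8 0 0 0 0 0; -6 -0.8 0 0 0 0 0'
python3 - <<'E'
from h import *
d=cam('wrist','w1.png'); s=ctrl.read_state(); print(s['eef_pos'],s['tool_rot'],s['qpos'])
E
```

```text
clock: 2.37
eef_pos: [475.9, -27.8, 295.7]
tool_rot: [-3.141, -0.0, -1.459]
force: [1.0, -0.2, 0.3]
width: 85.4
clock: 3.12
eef_pos: [480.3, 215.6, 295.3]
tool_rot: [3.142, 0.002, -1.455]
force: [1.0, 0.5, 0.0]
width: 85.9
[480.77 213.   295.26] [ 3.14 -0.   -1.46] [-0.39  0.38 -0.11  1.77  0.05  0.99 -1.98]
```

View pics/w1.png

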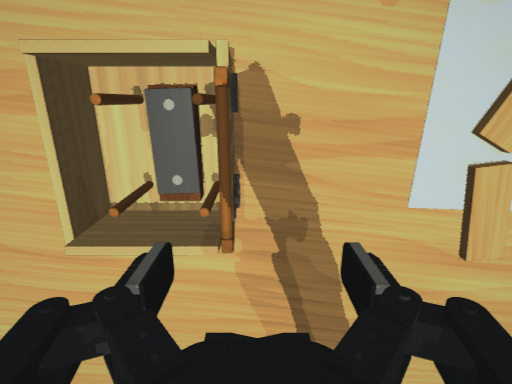

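The wrist view shows the bar at columns 217–233, rows 67–250. The dowel tops are at (96,99), (116,211), (198,99) and (206,212), and the weight is at (174,142). I'll check the crate fit against this.

```bash
cat >> h.py <<'E'
CO=np.array([482.85,328.19]); CY=np.radians(96.44)
def cr2w(c,z,co=None,cy=None):
    co=CO if co is None else co; cy=CY if cy is None else cy
    c=np.atleast_2d(c); Rm=np.array([[np.cos(cy),-np.sin(cy)],[np.sin(cy),np.cos(cy)]]); return np.c_[co+c@Rm.T,np.full(len(c),float(z))]
def w2cr(w): 
    Rm=np.array([[np.cos(CY),-np.sin(CY)],[np.sin(CY),np.cos(CY)]]); return (np.atleast_2d(w)[:,:2]-CO)@Rm
E
python3 - <<'E'
from h import *
d=cam('wrist')
print(proj(d,cr2w([[52,-62],[52,62],[-52,-62],[-52,62]],130)))
uv=[[96,99],[116,211],[198,99],[206,212]]
print(w2cr(unproj(d,uv,130)))
b=[[222,76],[228,242]]; print('bar',w2cr(unproj(d,b,170)), unproj(d,b,170))
print('panel/wall top z130: wall front corners',w2cr(unproj(d,[[210,40],[217,40],[210,247]],130)))
for t in ['weight','gate_bar']:
    for o in ctrl.cut_out('wrist',t)[:2]:
        r=rect(d,o['pixels'],52 if t=='weight' else 170); print(t,o['score'],np.round(r,1),w2cr([r[:2]]))
print(w2cr([[490.62,248.04]]))
i=cv2.resize(d['img'][30:260,20:250],None,fx=2.6,fy=2.6,interpolation=cv2.INTER_CUBIC);cv2.imwrite('pics/w1z.png',i[:,:,::-1])
E
```

```text
[[ 94.35  99.9 ]
 [112.53 213.02]
 [196.37 100.  ]
 [203.08 213.06]]
[[ 50.17 -62.88]
 [ 47.66  59.51]
 [-53.72 -62.97]
 [-55.42  60.68]]
bar [[-83.44 -81.97]
 [-83.96  77.99]] [[573.66 254.47 170.  ]
 [414.77 236.02 170.  ]]
panel/wall top z130: wall front corners [[ -68.55 -117.13]
 [ -75.29 -117.14]
 [ -57.86  105.58]]
weight 0.67 [488.8 330.  140.3  64.    9. ] [[ 1.12 -6.1 ]]
gate_bar 0.61 [501.4 248.1 202.8  17.7   6.7] [[-81.62  -9.43]]
[[-80.52   1.27]]
```

View pics/w1z.png

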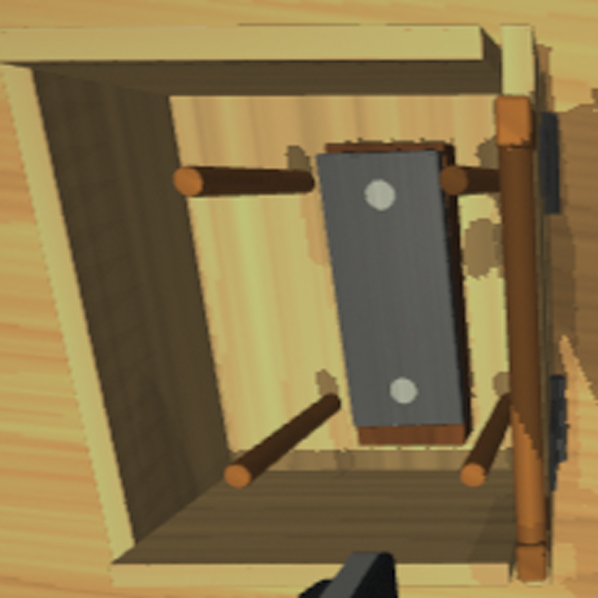

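```bash
python3 - <<'E'
from h import *
goto((492,247,151),np.radians(-83.6))
E
```

```text
shift [-0.89 -0.36  3.61] rot [ 0.   -0.08 -0.17] |rows>= 3.6
```

```bash
python3 -m creep '-0.3 -0.1 0.4 0 0 0 0; -0.6 -0.25 1 0 0 0 0; -0.9 -0.36 1.7 0 0 0 0; -0.9 -0.36 2.3 0 0 0 0; -0.9 -0.36 2.8 0 0 0 0; -0.9 -0.36 3.2 0 0 0 0; -0.9 -0.36 3.5 0 0 0 0; -0.9 -0.36 3.6 0 0 0 0; -0.9 -0.36 3.6 0 0 0 0'
python3 -m creep '0 0 0 0 0 0 1; 0 0 0 0 0 0 1; 0 0 0 0 0 0 1; 0 0 0 0 0 0 1; 0 0 0 0 0 0 1; 0 0 0 0 0 0 1; 0 0 0 0 0 0 1; 0 0 0 0 0 0 1; 0 0 0 0 0 0 1; 0 0 0 0 0 0 1'
python3 - <<'E'
from h import *
d=cam('wrist','w2.png'); s=ctrl.read_state(); print(s['eef_pos'],s['tool_rot'],s['width'],s['force'],w2cr([s['eef_pos']]))
E
```

```text
clock: 4.07
eef_pos: [491.3, 248.1, 150.5]
tool_rot: [3.14, -0.001, -1.461]
force: [-0.8, -0.1, 0.8]
width: 85.6
clock: 4.9
eef_pos: [491.5, 249.8, 151.8]
tool_rot: [-3.141, -0.0, -1.459]
force: [-1.3, -1.2, 5.3]
width: 10.1
[491.53 249.79 151.84] [-3.14 -0.   -1.46] 9.710002620704929 [-0.28 -0.12  6.45] [[-78.88   0.17]]
```

View pics/w2.png

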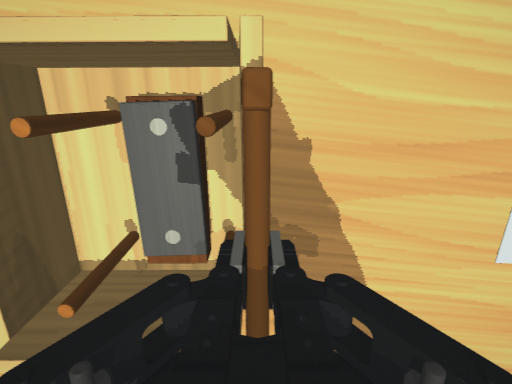

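The bar is gripped between the fingers at (257,290), with width 10. Now I'll swing it along the arc, where tool x points out of the crate.

```bash
python3 -m creep '0.14 0 0.01 0 0 0 1; 0.49 0 0.06 0 0 0 1; 0.84 0 0.14 0 0 0 1; 1.17 0 0.25 0 0 0 1; 1.5 0 0.4 0 0 0 1; 1.8 0 0.58 0 0 0 1; 2.09 0 0.79 0 0 0 1; 2.355 0 1.026 0 0 0 1; 2.594 0 1.29 0 0 0 1; 2.806 0 1.572 0 0 0 1'
python3 -m creep '0.183 0 0.305 0 0 0 1; 0.334 0 0.626 0 0 0 1; 0.453 0 0.96 0 0 0 1; 0.538 0 1.305 0 0 0 1; 0.58 0 1.585 0 0 0 1; 0.597 0 1.798 0 0 0 1; 0.602 0 1.97 0 0 0 1; 0.602 0 1.97 0 0 0 1; 0.602 0 1.97 0 0 0 1; 0.602 0 1.97 0 0 0 1'
python3 - <<'E'
from h import *
d=cam('top'); s=ctrl.read_state(); print(s['eef_pos'],s['tool_rot'],s['width'],s['force'],w2cr([s['eef_pos']]))
d=cam('scene','s3.png')
E
```

```text
clock: 5.78
eef_pos: [504.8, 139.6, 88.4]
tool_rot: [-3.139, 0.002, -1.459]
force: [0.1, 6.4, -0.3]
width: 10.1
clock: 6.62
eef_pos: [508.8, 117.5, 10.7]
tool_rot: [-3.136, 0.004, -1.457]
force: [0.2, 6.5, 10.0]
width: 9.6
[508.78 117.51  10.72] [-3.14  0.   -1.46] 9.839214682755458 [ 0.13  6.28 10.25] [[-212.26   -2.13]]
```

View pics/s3.png

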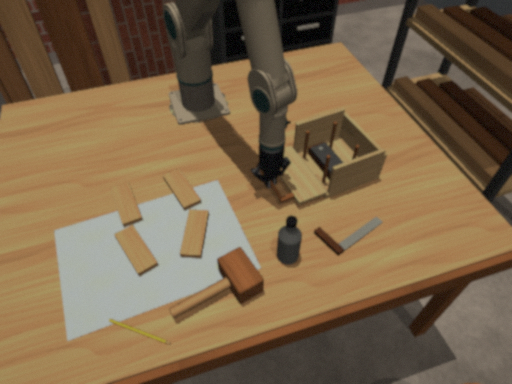

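```bash
python3 -m creep '0 0 0.03 0 0 0 1; 0 0 0.06 0 0 0 1; 0 0 0.06 0 0 0 1; 0 0 0.06 0 0 0 1'
python3 -m creep '0 0 0 0 0 0 0.5; 0 0 0 0 0 0 0.5; 0 0 0 0 0 0 0.5;0 0 0 0 0 0 0.5;0 0 0 0 0 0 0.5;0 0 0 0 0 0 0.5'
python3 - <<'E'
from h import *
s=ctrl.read_state(); print(s['eef_pos'],s['width'],s['force'])
E
```

```text
clock: 7.05
eef_pos: [508.8, 117.5, 10.5]
tool_rot: [-3.135, 0.003, -1.457]
force: [-4.2, 5.3, 33.1]
width: 9.8
clock: 7.55
eef_pos: [506.2, 114.1, 6.8]
tool_rot: [3.141, -0.0, -1.46]
force: [0.7, -0.0, -0.1]
width: 42.7
[506.2  114.1    6.75] 42.68201378427959 [ 0.75 -0.01 -0.14]
```

```bash
python3 -m creep '0 0 -0.5 0 0 0 0; 0 0 -1.2 0 0 0 0; 0 0 -2 0 0 0 0; 0 0 -2.8 0 0 0 0; -0.5 0 -3.6 0 0 0 0; -1.3 0 -4.4 0 0 0 0; -2.1 0 -5 0 0 0 0; -2.9 0 -5.4 0 0 0 0;-3.7 0 -5.5 0 0 0 0;-4.4 0 -5.5 0 0 0 0'
python3 - <<'E'
from h import *
goto(np.r_[cr2w([0,0],0)[0,:2],240],np.radians(-83.6))
E
```

```text
clock: 8.38
eef_pos: [487.1, 292.2, 229.2]
tool_rot: [-3.138, 0.002, -1.458]
force: [0.3, 0.5, 0.5]
width: 85.3
shift [-0.91  0.01 -0.27] rot [-0.19  0.13  0.04] |rows>= 0.9
```

```bash
python3 -m creep '-0.4 0 -0.2 0 0 0 0; -0.8 0 -0.25 0 0 0 0; -0.9 0 -0.25 0 0 0 0; -0.9 0 -0.25 0 0 0 0; -0.9 0 -0.25 0 0 0 0'
python3 - <<'E'
from h import *
d=cam('wrist','w4.png'); t=cam('top','t4.png'); s=ctrl.read_state(); print(s['eef_pos'],s['tool_rot'])
for o in ctrl.cut_out('wrist','weight')[:2]:
    r=rect(d,o['pixels'],52); print(o['score'],np.round(r,1),w2cr([r[:2]]))
print(proj(d,cr2w([[52,-62],[52,62],[-52,-62],[-52,62]],130)))
print(proj(d,cr2w([[30,-80],[30,80],[-30,-80],[-30,80]],40)))
E
```

```text
clock: 8.8
eef_pos: [483.0, 323.5, 236.5]
tool_rot: [3.141, -0.002, -1.46]
force: [0.1, -0.4, 0.7]
width: 85.4
[483.38 323.   236.69] [ 3.14 -0.   -1.46]
0.8 [488.9 331.2 139.9  60.7   8.1] [[ 2.3  -6.32]]
[[189.73 118.5 ]
 [198.97 249.92]
 [313.36 118.21]
 [306.11 249.58]]
[[225.87  96.75]
 [230.17 227.49]
 [279.46  96.64]
 [276.81 227.35]]
```

View pics/w4.png

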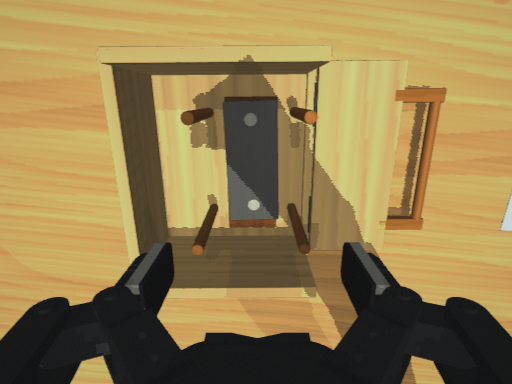

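View pics/t4.png

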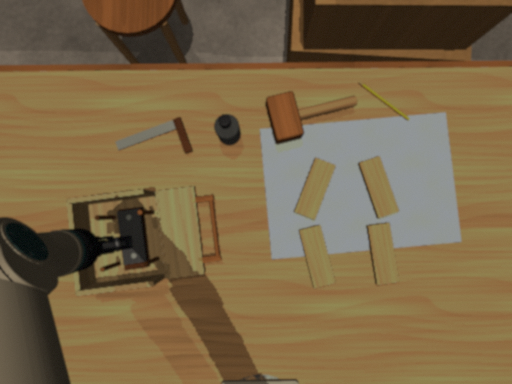

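The gate lies flat. The dowel tops are within 2 px of prediction, and the weight is at (489, 331) with yaw 8.1°. I'll descend on it.

```bash
python3 - <<'E'
from h import *
goto((488.5,331,36.5),np.radians(-81.9))
E
```

```text
shift [-0.19 -0.15  5.01] rot [ 0.03 -0.08 -1.85] |rows>= 4.8
```

```bash
python3 -m creep '-0.1 -0.1 0.3 0 0 -0.6 0; -0.19 -0.15 0.9 0 0 -1.3 0; -0.19 -0.15 1.6 0 0 -1.85 0; -0.19 -0.15 2.3 0 0 -1.85 0; -0.19 -0.15 3 0 0 -1.85 0; -0.19 -0.15 3.7 0 0 -1.85 0; -0.19 -0.15 4.3 0 0 -1.85 0; -0.19 -0.15 4.7 0 0 -1.85 0; -0.19 -0.15 4.95 0 0 -1.85 0; -0.19 -0.15 5 0 0 -1.85 0'
python3 -m creep '0 0 0 0 0 0 0; 0 0 0 0 0 0 1; 0 0 0 0 0 0 1; 0 0 0 0 0 0 1; 0 0 0 0 0 0 1; 0 0 0 0 0 0 1; 0 0 0 0 0 0 1'
python3 - <<'E'
from h import *
s=ctrl.read_state(); print(s['eef_pos'],s['width'],s['force'],s['qpos']); cam('wrist','w5.png')
E
```

```text
clock: 9.78
eef_pos: [487.0, 332.2, 34.7]
tool_rot: [3.138, -0.002, -1.427]
force: [-0.2, -0.2, -0.3]
width: 85.2
clock: 10.37
eef_pos: [489.2, 331.3, 39.1]
tool_rot: [-3.14, -0.002, -1.428]
force: [0.3, -4.5, 7.7]
width: 58.1
[489.23 331.28  39.13] 58.12900356214213 [ 0.3  -4.47  7.7 ] [-0.58  0.81 -0.1   1.82  0.15  0.52 -2.21]
```

View pics/w5.png

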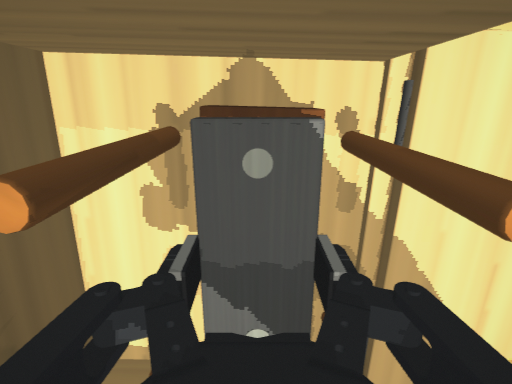

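The grip on the weight looks good in the wrist view: the pads meet its sides at rows 240–300. I'll lift it and carry it out to about (500, 10).

```bash
python3 -m creep '0 0 -0.1 0 0 0 1; 0 0 -0.4 0 0 0 1; 0 0 -0.8 0 0 0 1; 0 0 -1.4 0 0 0 1; 0 0 -2 0 0 0 1; 0 0 -2.6 0 0 0 1; 0 0 -3.2 0 0 0 1; 0 0 -3.6 0 0 0 1; 0 0 -3.9 0 0 0 1; 0 0 -4 0 0 0 1'
python3 - <<'E'
from h import *
s=ctrl.read_state(); print(s['eef_pos'],s['width'],s['force']); d=cam('wrist','w6.png')
goto((510,10,150),np.radians(-83.6))
E
```

```text
clock: 11.25
eef_pos: [488.2, 334.3, 199.9]
tool_rot: [-3.139, 0.002, -1.426]
force: [0.4, 0.0, -7.9]
width: 57.9
[488.22 334.29 199.86] 57.88181071384388 [ 0.37  0.01 -7.9 ]
shift [8.1  0.63 1.22] rot [-0.14  0.11  1.87] |rows>= 7.9
```

View pics/w6.png

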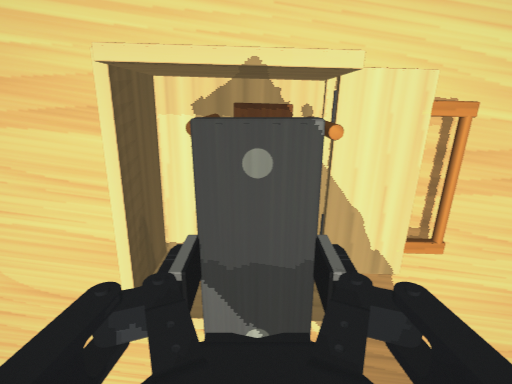

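```bash
python3 -m creep '0.4 0 0 0 0 0.2 1; 1.2 0.1 0 0 0 0.5 1; 2.1 0.2 0 0 0 0.8 1; 3.1 0.3 0 0 0 1.1 1; 4.1 0.35 0.1 0 0 1.4 1; 5.1 0.4 0.3 0 0 1.87 1; 6.1 0.5 0.5 0 0 1.87 1; 7 0.55 0.8 0 0 1.87 1; 7.7 0.6 1.1 0 0 1.87 1; 8.1 0.6 1.3 0 0 1.87 1'
python3 -m creep '0 0 0.3 0 0 0 1; 0 0 0.8 0 0 0 1; 0 0 1.4 0 0 0 1; 0 0 2 0 0 0 1; 0 0 2.5 0 0 0 1; 0 0 2.9 0 0 0 1; 0 0 3.2 0 0 0 1; 0 0 3.3 0 0 0 1; 0 0 3.3 0 0 0 1'
python3 - <<'E'
from h import *
goto((510,10,0),np.radians(-83.6))
E
```

```text
clock: 12.13
eef_pos: [508.6, 3.8, 143.4]
tool_rot: [3.137, -0.002, -1.465]
force: [-0.9, -0.0, -8.1]
width: 57.5
clock: 12.88
eef_pos: [509.5, 9.3, 11.8]
tool_rot: [3.139, 0.0, -1.459]
force: [-0.2, 0.4, -8.3]
width: 58.1
shift [-0.02 -0.01  0.3 ] rot [ 0.18  0.02 -0.02] |rows>= 0.3
```

```bash
python3 -m creep '0 0 0.1 0 0 0 1; 0 0 0.2 0 0 0 1; 0 0 0.29 0 0 0 1; 0 0 0.29 0 0 0 1; 0 0 0.29 0 0 0 1'
python3 -m creep '0 0 0 0 0 0 0; 0 0 0 0 0 0 0; 0 0 0 0 0 0 0; 0 0 0 0 0 0 0; 0 0 -0.3 0 0 0 0;0 0 -0.9 0 0 0 0; 0 0 -1.6 0 0 0 0; 0 0 -2.4 0 0 0 0; 0 0 -3.2 0 0 0 0; 0 0 -4 0 0 0 0'
python3 - <<'E'
from h import *
goto(np.r_[cr2w([1.5,0],0)[0,:2],240],np.radians(-83.56))
E
```

```text
clock: 13.3
eef_pos: [510.8, 9.3, 1.8]
tool_rot: [-3.141, -0.0, -1.46]
force: [-0.6, 0.4, -8.3]
width: 58.1
clock: 14.13
eef_pos: [510.6, 9.3, 163.6]
tool_rot: [-3.141, -0.0, -1.46]
force: [0.8, 0.2, -0.7]
width: 85.0
shift [-8.04 -0.2  -1.91] rot [-0.03 -0.   -0.07] |rows>= 7.9
```

```bash
python3 -m creep '-0.3 0 -0.3 0 0 0 0; -1 0 -0.7 0 0 0 0; -2 0 -1.1 0 0 0 0; -3 -0.1 -1.5 0 0 0 0; -4 -0.1 -1.9 0 0 0 0; -5 -0.1 -1.9 0 0 0 0; -6 -0.2 -1.9 0 0 0 0; -7 -0.2 -1.9 0 0 0 0; -7.7 -0.2 -1.9 0 0 0 0; -8.04 -0.2 -1.9 0 0 0 0'
python3 -m creep '0 0 0 0 0 0 0; 0 0 0 0 0 0 0; 0 0 0 0 0 0 0'
python3 - <<'E'
from h import *
d=cam('wrist','w7.png'); t=cam('top','t7.png'); s=ctrl.read_state(); print(s['eef_pos'],s['tool_rot'],s['qd'])
i=cv2.resize(d['img'][70:270,170:340],None,fx=3.4,fy=3,interpolation=cv2.INTER_NEAREST);
i=cv2.resize(d['img'][80:260,160:340],None,fx=3.3,fy=3.3,interpolation=cv2.INTER_CUBIC);cv2.imwrite('pics/w7z.png',i[:,:,::-1])
for o in ctrl.cut_out('top','weight')[:2]: r=rect(t,o['pixels'],12); print('weight',o['score'],np.round(r,1))
E
```

```text
clock: 14.97
eef_pos: [481.1, 335.4, 238.1]
tool_rot: [-3.141, 0.004, -1.454]
force: [-0.6, 0.3, 0.2]
width: 85.1
clock: 15.22
eef_pos: [483.8, 327.0, 237.5]
tool_rot: [3.142, -0.002, -1.463]
force: [0.3, -0.6, -0.2]
width: 85.3
[483.95 327.07 237.72] [-3.14 -0.   -1.46] [-0.    0.   -0.01 -0.   -0.   -0.   -0.  ]
weight 0.78 [507.8   8.9 137.5  61.4   6.1]
weight 0.58 [480.9 306.4 395.8 262.4 -83.4]
```

View pics/w7z.png

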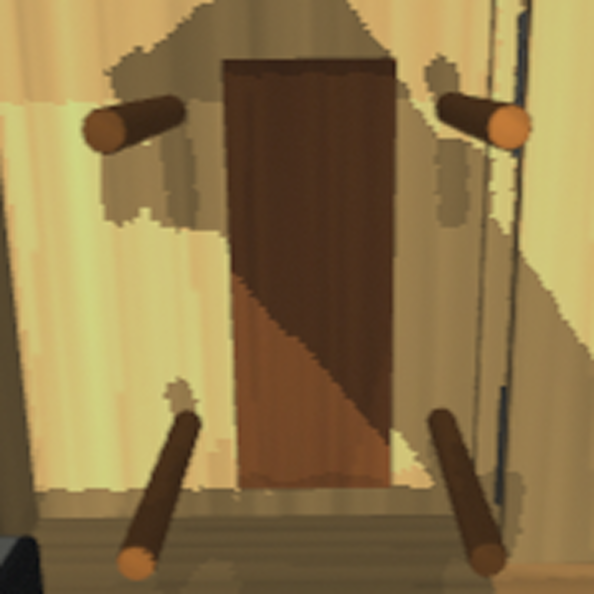

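View pics/w7.png

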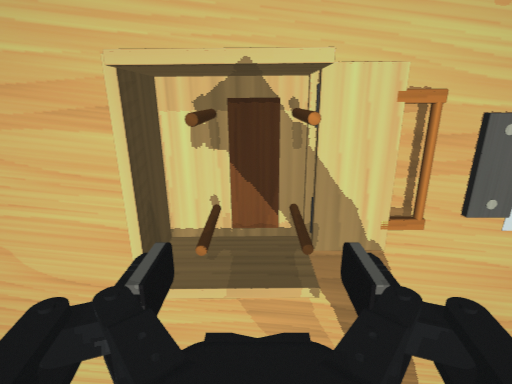

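```bash
python3 - <<'E'
from h import *
d=cam('wrist')
uv=np.array([[222,60],[395,60],[390,488],[238,488]])/3.3+[160,80]-.35
w=unproj(d,uv,40); print(w); print(w.mean(0)); c=w2cr(w);print(c,c.mean(0))
v=(w[0]+w[1]-w[2]-w[3]); print('yaw of long axis',np.degrees(np.arctan2(v[1],v[0])), 'len',np.linalg.norm(v)/2, 'wid',np.linalg.norm(w[0]-w[1]),np.linalg.norm(w[2]-w[3]))
dw=np.array([[105,130],[510,128],[137,563],[488,558]])/3.3+[160,80]-.35
print('dowels',w2cr(unproj(d,dw,130)),w2cr(unproj(d,dw,130)).mean(0))
# in tool frame
s,T=pose(); print('tool frame centre',(np.linalg.inv(T)@np.r_[w.mean(0),1])[:3])
E
```

```text
[[559.1  369.78  40.  ]
 [565.45 311.13  40.  ]
 [407.07 292.23  40.  ]
 [400.72 351.36  40.  ]]
[483.09 331.13  40.  ]
[[ 32.77 -80.44]
 [-26.22 -80.16]
 [-27.23  79.33]
 [ 32.24  79.01]] [ 2.89 -0.56]
yaw of long axis 6.718195227520404 len 159.47363862113787 wid 58.988726058273876 59.47032905795162
dowels [[ 54.62 -62.99]
 [-49.21 -63.  ]
 [ 54.22  61.51]
 [-49.49  60.44]] [ 2.54 -1.01]
tool frame centre [ -3.43   0.31 197.77]
```

The wrist camera puts the bed at (483.1, 331.1) with yaw 6.7°. Its measured size of 159.5 × 59 mm matches the known size. The top camera reads about 3 mm off there, so I'll trust the wrist camera. Now to blank A.

```bash
cat >> h.py <<'E'
CO=np.array([483.1,331.1]); CY=np.radians(96.6)
def blanks():
    t=cam('top'); 
    for o in ctrl.cut_out('top','blank1'):
        r=rect(t,o['pixels'],18); print('blank',round(o['score'],2),np.round(r,1))
E
python3 - <<'E'
from h import *
blanks()
goto((428,-157,215.7),np.radians(13.6-90))
E
```

```text
blank 0.95 [ 434.2 -333.1  163.    64.2    7.3]
blank 0.75 [ 607.9 -155.3  158.4   61.2  -22.7]
blank 0.64 [ 611.4 -326.4  161.9   65.5   18.9]
blank 0.59 [ 427.1 -158.7  158.4   62.8   12.9]
shift [11.92  2.71  0.56] rot [-0.01 -0.02 -7.33] |rows>= 11.7
```

```bash
python3 -m creep '0.4 0.1 0 0 0 -0.3 0; 1.2 0.3 0.1 0 0 -0.8 0; 2.2 0.5 0.1 0 0 -1.4 0; 3.2 0.7 0.2 0 0 -2 0; 4.2 0.9 0.2 0 0 -2.6 0; 5.2 1.2 0.2 0 0 -3.2 0; 6.2 1.4 0.3 0 0 -3.8 0; 7.2 1.6 0.3 0 0 -4.4 0; 8.2 1.8 0.4 0 0 -5 0; 9.2 2.1 0.4 0 0 -5.6 0'
python3 - <<'E'
from h import *
goto((428,-157,215.7),np.radians(13.4-90))
E
```

```text
clock: 16.35
eef_pos: [440.3, -47.3, 221.6]
tool_rot: [-3.141, -0.0, -1.362]
force: [1.1, -0.4, 0.3]
width: 85.3
shift [2.62 0.87 0.15] rot [-0.05 -0.02 -1.41] |rows>= 2.7
```

```bash
python3 -m creep '0.9 0.25 0.05 0 0 -0.5 0; 1.7 0.55 0.1 0 0 -1 0; 2.3 0.75 0.15 0 0 -1.5 0; 2.6 0.85 0.15 0 0 -1.5 0; 2.65 0.87 0.15 0 0 -1.5 0; 2.65 0.87 0.15 0 0 -1.5 0; 2.65 0.87 0.15 0 0 -1.5 0'
cat >> h.py <<'E'
def wblank(save=None,z=18.0,name='blank1'):
    d=cam('wrist',save); s,T=pose(); best=None
    for o in ctrl.cut_out('wrist',name):
        if o['pixels'].sum()<500: continue
        r=rect(d,o['pixels'],z); 
        P=(np.linalg.inv(T)@np.r_[r[0],r[1],z,1])[:3]
        print('blank',round(o['score'],2),np.round(r,1),'tool',P.round(1),np.round(o['rect']))
E
python3 - <<'E'
from h import *
wblank('w8.png'); print(pose()[0]['eef_pos'])
E
```

```text
clock: 16.93
eef_pos: [428.5, -155.0, 215.7]
tool_rot: [-3.141, 0.001, -1.335]
force: [-0.1, -0.1, -0.1]
width: 85.1
blank 0.8 [ 592.1 -329.7  118.4   68.9   17.4] tool [ 208.7 -117.8  197.7] [415.   0. 491. 119.]
blank 0.74 [ 581.4 -141.7  100.    62.3  -21.7] tool [  23.4 -151.5  197.8] [229.   0. 331.  85.]
blank 0.71 [ 428.5 -155.4  161.1   62.    13.3] tool [  0.8   0.4 197.8] [233. 100. 286. 226.]
blank 0.68 [ 433.5 -330.1  162.7   69.1    7.3] tool [171.8  36.5 197.6] [356. 129. 441. 255.]
[ 428.65 -154.54  215.76]
```

View pics/w8.png

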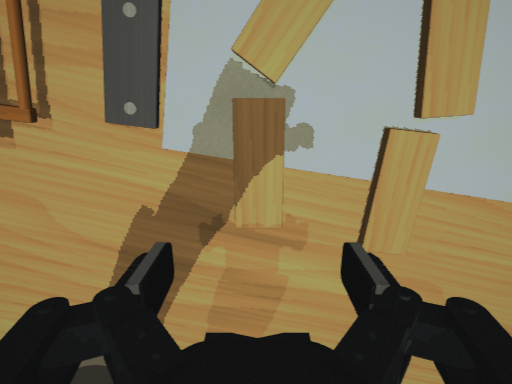

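The blank spans rows 98–228 and columns 233–285, nearly the same framing as the bed. I'll descend and grip.

```bash
python3 -m creep '0.02 0.01 0.3 0 0 0 0; 0.02 0.01 0.9 0 0 0 0; 0.02 0.01 1.7 0 0 0 0; 0.02 0.01 2.5 0 0 0 0; 0.02 0.01 3.3 0 0 0 0; 0.02 0.01 4.1 0 0 0 0; 0.02 0.01 4.7 0 0 0 0; 0.02 0.01 5.1 0 0 0 0; 0.02 0.01 5.33 0 0 0 0; 0.02 0.01 5.33 0 0 0 0'
python3 -m creep '0 0 0 0 0 0 0; 0 0 0 0 0 0 1; 0 0 0 0 0 0 1; 0 0 0 0 0 0 1; 0 0 0 0 0 0 1; 0 0 0 0 0 0 1; 0 0 0 0 0 0 1; 0 0 0 0 0 0 1'
python3 - <<'E'
from h import *
s=ctrl.read_state(); print(s['eef_pos'],s['width'],s['force'],s['tool_rot']); cam('wrist','w9.png')
E
```

```text
clock: 17.87
eef_pos: [428.2, -155.2, 1.1]
tool_rot: [3.141, 0.002, -1.333]
force: [-0.7, -0.2, -0.1]
width: 85.4
clock: 18.53
eef_pos: [428.6, -156.6, 3.5]
tool_rot: [-3.14, -0.001, -1.335]
force: [-0.7, 1.2, 7.0]
width: 58.5
[ 428.63 -156.59    3.45] 58.46299518047302 [-0.65  1.23  6.95] [-3.14 -0.   -1.33]
```

View pics/w9.png

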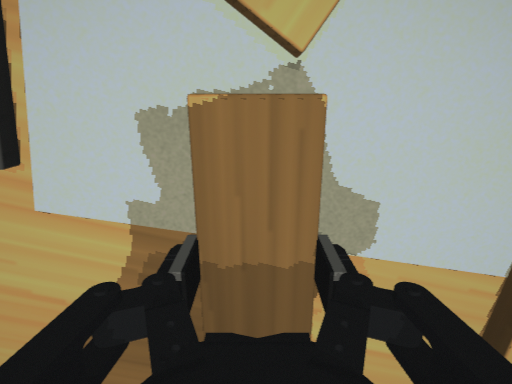

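```bash
python3 -m creep '0 0 -0.1 0 0 0 1; 0 0 -0.5 0 0 0 1; 0 0 -1.1 0 0 0 1; 0 0 -1.8 0 0 0 1; 0 0 -2.6 0 0 0 1; 0 0 -3.4 0 0 0 1; 0 0 -4 0 0 0 1; 0 0 -4.4 0 0 0 1; 0 0 -4.6 0 0 0 1; 0 0 -4.6 0 0 0 1'
python3 - <<'E'
from h import *
print(pose()[0]['width'],pose()[0]['force'])
goto((483.1,331.1,180),np.radians(-83.4))
E
```

```text
clock: 19.42
eef_pos: [428.9, -157.3, 188.1]
tool_rot: [-3.139, -0.002, -1.336]
force: [0.6, -0.6, -1.9]
width: 58.6
58.5629800593162 [ 0.59 -0.62 -1.88]
shift [-11.56  -4.16   0.19] rot [-0.15 -0.12  6.84] |rows>= 11.8
```

```bash
python3 -m creep '-0.4 -0.1 0 0 0 0.2 1; -1.2 -0.4 0 0 0 0.7 1; -2.1 -0.8 0 0 0 1.2 1; -3 -1.1 0 0 0 1.8 1; -3.9 -1.4 0 0 0 2.3 1; -4.8 -1.7 0 0 0 2.9 1; -5.7 -2.1 0 0 0 3.4 1; -6.6 -2.4 0 0 0 3.9 1; -7.5 -2.7 0 0 0 4.4 1; -8.4 -3 0 0 0 5 1'
python3 -m creep '-0.7 -0.1 0 0 0 0.5 1; -1.5 -0.3 0 0 0 1 1; -2.2 -0.5 0 0 0 1.5 1; -2.8 -0.7 0 0 0 1.8 1; -3.1 -0.8 0 0 0 1.8 1; -3.1 -0.8 0 0 0 1.8 1; -3.1 -0.8 0 0 0 1.8 1; -3.1 -0.8 0 0 0 1.8 1'
python3 - <<'E'
from h import *
goto((483.1,331.1,44.5),np.radians(-83.4))
E
```

```text
clock: 20.25
eef_pos: [465.5, 199.2, 184.9]
tool_rot: [3.139, -0.001, -1.423]
force: [1.7, 1.0, -0.7]
width: 58.3
clock: 20.92
eef_pos: [479.7, 322.7, 185.5]
tool_rot: [3.14, -0.003, -1.456]
force: [0.4, -0.4, -1.0]
width: 58.0
shift [-0.21 -0.12  3.52] rot [ 0.1  -0.17 -0.  ] |rows>= 3.4
```

```bash
python3 -m creep '-0.1 -0.1 0.2 0 0 0 1; -0.21 -0.12 0.5 0 0 0 1; -0.21 -0.12 1 0 0 0 1; -0.21 -0.12 1.5 0 0 0 1; -0.21 -0.12 2 0 0 0 1; -0.21 -0.12 2.5 0 0 0 1; -0.21 -0.12 2.9 0 0 0 1; -0.21 -0.12 3.1 0 0 0 1; -0.21 -0.12 3.1 0 0 0 1; -0.21 -0.12 3.1 0 0 0 1'
python3 - <<'E'
from h import *
goto((483.1,331.1,44.5),np.radians(-83.4)); cam('wrist','w10.png'); print(pose()[0]['eef_pos'])
E
```

```text
clock: 21.75
eef_pos: [483.6, 333.8, 62.0]
tool_rot: [3.141, -0.0, -1.455]
force: [0.7, 1.0, -0.2]
width: 58.2
shift [0.07 0.02 0.44] rot [ 0.04 -0.01  0.05] |rows>= 0.4
[484.01 334.34  62.82]
```

View pics/w10.png

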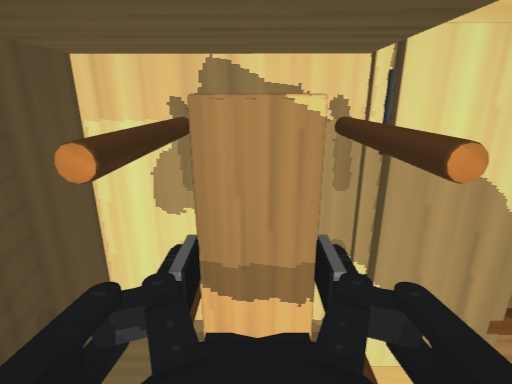

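```bash
python3 -m creep '0.04 0.01 0 0 0 0 1; 0.08 0.02 0.1 0 0 0 1; 0.08 0.02 0.2 0 0 0 1; 0.08 0.02 0.3 0 0 0 1; 0.08 0.02 0.38 0 0 0 1; 0.08 0.02 0.42 0 0 0 1; 0.08 0.02 0.42 0 0 0 1; 0.08 0.02 0.42 0 0 0 1'
python3 - <<'E'
from h import *
goto((483.1,331.1,44.5),np.radians(-83.4)); d=cam('wrist','w11.png'); print(pose()[0]['eef_pos'],pose()[0]['force'])
E
```

```text
clock: 22.47
eef_pos: [483.2, 330.8, 45.5]
tool_rot: [3.141, -0.0, -1.454]
force: [0.2, -0.1, -0.7]
width: 58.1
shift [-0.01  0.    0.03] rot [ 0.01 -0.    0.08] |rows>= 0.0
[483.28 330.9   45.64] [-0.57  0.66 -1.18]
```

View pics/w11.png

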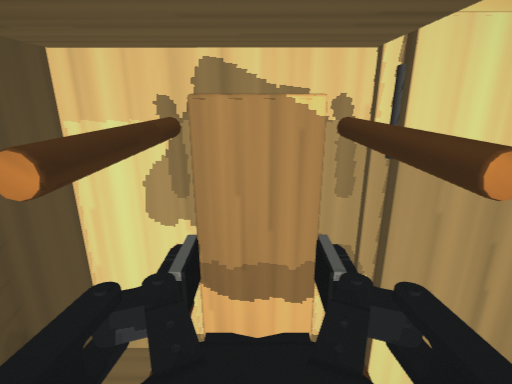

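```bash
python3 -m creep '0 0 0.03 0 0 0 1; 0 0 0.05 0 0 0 1; 0 0 0.05 0 0 0 1'
python3 -m creep '0 0 0 0 0 0 0; 0 0 0 0 0 0 0; 0 0 0 0 0 0 0; 0 0 0 0 0 0 0; 0 0 0 0 0 0 0; 0 0 -0.3 0 0 0 0;0 0 -0.8 0 0 0 0; 0 0 -1.5 0 0 0 0; 0 0 -2.3 0 0 0 0; 0 0 -3.1 0 0 0 0'
python3 - <<'E'
from h import *
blanks()
goto((483.1,331.1,255.7),np.radians(-83.4))
E
```

```text
clock: 22.77
eef_pos: [483.3, 330.8, 43.6]
tool_rot: [-3.141, 0.0, -1.454]
force: [-0.3, -0.7, -1.3]
width: 58.3
clock: 23.6
eef_pos: [482.8, 330.6, 169.6]
tool_rot: [3.141, -0.0, -1.454]
force: [0.9, 0.6, -0.9]
width: 85.3
blank 0.87 [479.3 339.5 166.2  66.8   6.7]
blank 0.8 [ 610.9 -326.7  161.2   68.3   17.9]
blank 0.78 [ 433.  -333.2  159.9   63.9    7.5]
blank 0.58 [ 609.6 -154.5  162.    63.9  -22.3]
shift [ 0.04  0.05 -2.05] rot [-0.51  0.33  0.07] |rows>= 2.0
```

```bash
python3 -m creep '0 0 -0.8 0 0 0 0; 0 0 -1.5 0 0 0 0; 0 0 -1.9 0 0 0 0; 0 0 -2 0 0 0 0; 0 0 -2 0 0 0 0; 0 0 -2 0 0 0 0;0 0 -2 0 0 0 0'
python3 - <<'E'
from h import *
wblank('w12.png',58); s,T=pose(); print(s['eef_pos'])
d=cam('wrist');print(proj(d,cr2w([[30,-80],[-30,-80],[-30,80],[30,80]],58)));print(proj(d,cr2w([[30,-80],[-30,-80],[-30,80],[30,80]],40)))
i=cv2.resize(d['img'][80:260,160:340],None,fx=3.3,fy=3.3,interpolation=cv2.INTER_CUBIC);cv2.imwrite('pics/w12z.png',i[:,:,::-1])
E
```

```text
clock: 24.28
eef_pos: [482.6, 329.9, 246.1]
tool_rot: [3.139, -0.002, -1.454]
force: [-0.4, 0.2, -0.1]
width: 85.4
blank 0.84 [483.1 331.6 158.   59.9   6.7] tool [ -1.8  -1.2 188.1] [230. 100. 281. 230.]
blank 0.49 [463.9 302.4 362.  300.7 -83.6] tool [ 24.9  21.3 188.2] [108.  50. 450. 295.]
blank 0.45 [516.5  53.7 122.3  59.6   6.6] tool [278.1  -2.  188.5] [459. 112. 512. 214.]
[482.69 330.16 246.21]
[[228.88  96.19]
 [283.86  96.27]
 [280.12 229.89]
 [232.46 229.87]]
[[230.3   96.32]
 [282.44  96.39]
 [279.05 223.98]
 [233.54 223.96]]
```

View pics/w12z.png

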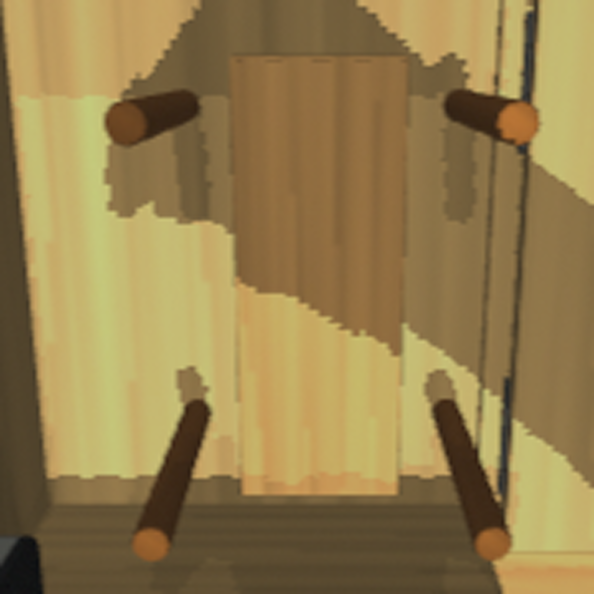

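Blank A lies at (483.1, 331.6) with yaw 6.7°, in line with the bed. Next is blank B at (433, −333).

```bash
python3 - <<'E'
from h import *
goto((433.5,-332.5,215.7),np.radians(7.4-90))
E
```

```text
shift [16.31  3.15  0.79] rot [ 0.12 -0.06 -0.72] |rows>= 16.0
```

```bash
python3 -m creep '0.4 0.1 0 0 0 -0.7 0; 1.2 0.2 0 0 0 -0.7 0; 2.2 0.4 0 0 0 -0.7 0; 3.2 0.6 0.1 0 0 -0.7 0; 4.2 0.8 0.1 0 0 -0.7 0; 5.2 1 0.2 0 0 -0.7 0; 6.2 1.2 0.2 0 0 -0.7 0; 7.2 1.4 0.3 0 0 -0.7 0; 8.2 1.6 0.3 0 0 -0.7 0; 9.2 1.8 0.4 0 0 -0.7 0'
python3 -m creep '1 0.2 0 0 0 0 0; 2 0.4 0.1 0 0 0 0; 3 0.6 0.2 0 0 0 0; 4 0.8 0.2 0 0 0 0; 5 1.1 0.3 0 0 0 0; 5.9 1.3 0.3 0 0 0 0; 6.6 1.4 0.4 0 0 0 0; 7 1.45 0.4 0 0 0 0; 7.1 1.45 0.4 0 0 0 0; 7.1 1.45 0.4 0 0 0 0'
python3 -m creep '0 0 0 0 0 0 0;0 0 0 0 0 0 0'
python3 - <<'E'
from h import *
wblank('w13.png'); print(pose()[0]['eef_pos'],pose()[0]['tool_rot'])
E
```

```text
clock: 25.27
eef_pos: [454.1, -44.9, 231.6]
tool_rot: [-3.141, 0.0, -1.442]
force: [0.2, 0.2, -0.2]
width: 85.5
clock: 26.1
eef_pos: [433.1, -332.8, 214.9]
tool_rot: [3.141, 0.001, -1.444]
force: [0.7, 0.6, 0.1]
width: 85.4
clock: 26.27
eef_pos: [433.9, -330.1, 215.7]
tool_rot: [-3.141, 0.001, -1.439]
force: [0.0, 0.4, -0.4]
width: 85.2
blank 0.88 [ 569.1 -141.    73.6   68.1  -22. ] tool [-169.7 -158.7  198. ] [ 52.   0. 138.  64.]
blank 0.81 [ 575.2 -339.    83.    61.8   17. ] tool [  27.4 -138.8  197.9] [248.   0. 318.  86.]
blank 0.65 [ 434.6 -332.3  159.8   62.1    7.2] tool [  2.2  -0.3 197.9] [233.  99. 289. 230.]
[ 433.9  -330.49  215.89] [-3.14  0.   -1.44]
```

View pics/w13.png

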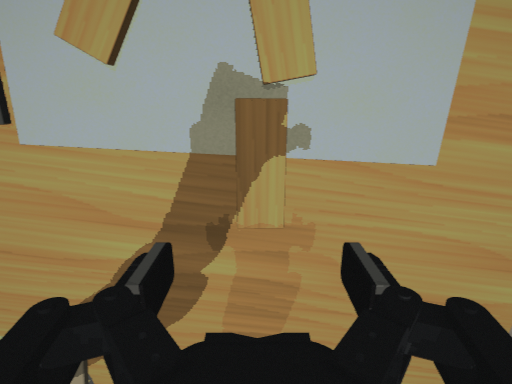

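```bash
python3 -m creep '0.02 0 0.3 0 0 0.2 0; 0.05 0 0.9 0 0 0.3 0; 0.05 0 1.7 0 0 0.3 0; 0.05 0 2.5 0 0 0.3 0; 0.05 0 3.3 0 0 0.3 0; 0.05 0 4.1 0 0 0.3 0; 0.05 0 4.7 0 0 0.3 0; 0.05 0 5.1 0 0 0.3 0; 0.05 0 5.34 0 0 0.3 0; 0.05 0 5.34 0 0 0.3 0'
python3 -m creep '0 0 0 0 0 0 0; 0 0 0 0 0 0 1; 0 0 0 0 0 0 1; 0 0 0 0 0 0 1; 0 0 0 0 0 0 1; 0 0 0 0 0 0 1; 0 0 0 0 0 0 1; 0 0 0 0 0 0 1'
python3 -m creep '0 0 -0.1 0 0 0 1; 0 0 -0.5 0 0 0 1; 0 0 -1.1 0 0 0 1; 0 0 -1.8 0 0 0 1; 0 0 -2.6 0 0 0 1; 0 0 -3.4 0 0 0 1; 0 0 -4 0 0 0 1; 0 0 -4.4 0 0 0 1; 0 0 -4.6 0 0 0 1; 0 0 -4.6 0 0 0 1'
python3 - <<'E'
from h import *
cam('wrist','w14.png'); goto((483.1,331.1,190),np.radians(-83.4))
E
```

```text
clock: 27.2
eef_pos: [433.2, -332.7, 0.6]
tool_rot: [3.14, 0.002, -1.446]
force: [-1.6, -0.4, 0.4]
width: 85.3
clock: 27.87
eef_pos: [434.5, -334.7, 3.8]
tool_rot: [-3.14, -0.002, -1.447]
force: [0.2, 0.7, 7.1]
width: 58.6
clock: 28.7
eef_pos: [434.4, -334.9, 188.1]
tool_rot: [-3.139, -0.003, -1.448]
force: [0.3, 0.0, -1.7]
width: 57.8
shift [-16.36  -3.27  -0.1 ] rot [-0.04 -0.07  0.44] |rows>= 16.0
```

View pics/w14.png

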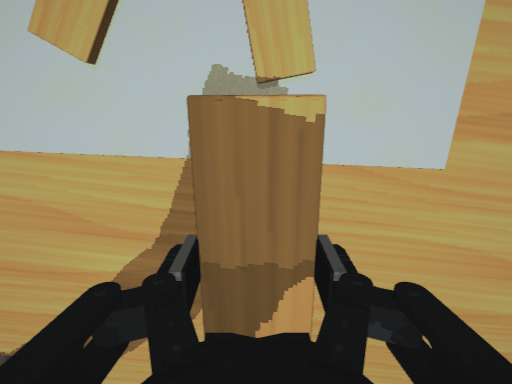

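```bash
python3 -m creep '-0.4 -0.1 0 0 0 0.4 1; -1.2 -0.2 0 0 0 0.4 1; -2.2 -0.4 0 0 0 0.4 1; -3.2 -0.6 0 0 0 0.4 1; -4.2 -0.8 0 0 0 0.4 1; -5.2 -1 0 0 0 0.4 1; -6.2 -1.2 0 0 0 0.4 1; -7.2 -1.4 0 0 0 0.4 1; -8.2 -1.6 0 0 0 0.4 1; -9.2 -1.8 0 0 0 0.4 1'
python3 -m creep '-1 -0.2 0 0 0 0 1; -2 -0.4 0 0 0 0 1; -3 -0.6 0 0 0 0 1; -4 -0.8 0 0 0 0 1; -5 -1.1 0 0 0 0 1; -5.9 -1.3 0 0 0 0 1; -6.6 -1.4 0 0 0 0 1; -7 -1.5 0 0 0 0 1; -7.2 -1.5 0 0 0 0 1; -7.2 -1.5 0 0 0 0 1'
python3 -m creep '0 0 0 0 0 0 1;0 0 0 0 0 0 1;0 0 0 0 0 0 1'
python3 - <<'E'
from h import *
goto((483.1,331.1,63.5),np.radians(-83.4))
E
```

```text
clock: 29.58
eef_pos: [458.5, 41.5, 184.7]
tool_rot: [3.139, 0.0, -1.455]
force: [-0.4, -0.2, -1.4]
width: 58.3
clock: 30.42
eef_pos: [484.4, 334.4, 184.5]
tool_rot: [3.139, -0.0, -1.451]
force: [-0.2, 0.5, -1.1]
width: 58.0
clock: 30.67
eef_pos: [486.4, 330.6, 185.8]
tool_rot: [3.141, -0.002, -1.457]
force: [0.1, -0.4, -1.3]
width: 58.6
shift [-0.03  0.08  3.06] rot [ 0.02 -0.1  -0.07] |rows>= 2.9
```

```bash
python3 -m creep '0 0.05 0.2 0 0 0 1; -0.03 0.08 0.6 0 0 0 1; -0.03 0.08 1.1 0 0 0 1; -0.03 0.08 1.6 0 0 0 1; -0.03 0.08 2.1 0 0 0 1; -0.03 0.08 2.4 0 0 0 1; -0.03 0.08 2.6 0 0 0 1; -0.03 0.08 2.6 0 0 0 1; -0.03 0.08 2.6 0 0 0 1'
python3 - <<'E'
from h import *
for i in range(3): goto((483.1,331.1,62.5),np.radians(-83.4)); cam('wrist')
E
```

```text
clock: 31.42
eef_pos: [482.8, 333.7, 82.2]
tool_rot: [-3.141, 0.0, -1.455]
force: [-0.8, 0.5, 0.0]
width: 58.1
shift [0.07 0.   0.49] rot [-0.01  0.01  0.06] |rows>= 0.5
shift [0.08 0.01 0.51] rot [-0.07  0.05  0.07] |rows>= 0.5
shift [0.08 0.01 0.51] rot [-0.1   0.06  0.06] |rows>= 0.5
```

```bash
python3 -m creep '0.04 0.01 0 0 0 0 1; 0.08 0.01 0.1 0 0 0 1; 0.08 0.01 0.2 0 0 0 1; 0.08 0.01 0.3 0 0 0 1; 0.08 0.01 0.4 0 0 0 1; 0.08 0.01 0.46 0 0 0 1; 0.08 0.01 0.49 0 0 0 1; 0.08 0.01 0.49 0 0 0 1; 0.08 0.01 0.49 0 0 0 1'
python3 - <<'E'
from h import *
goto((483.1,331.1,61.7),np.radians(-83.4)); print(pose()[0]['force'])
cam('wrist','w15.png')
E
```

```text
clock: 32.32
eef_pos: [482.7, 330.6, 62.4]
tool_rot: [-3.142, 0.0, -1.454]
force: [0.3, 0.7, -0.3]
width: 58.0
shift [-0.01 -0.01  0.02] rot [-0.    0.01  0.07] |rows>= 0.0
[ 0.3   0.7  -0.35]
```

View pics/w15.png

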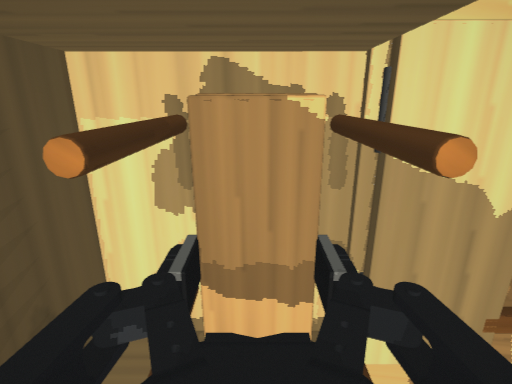

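```bash
python3 -m creep '0 0 0.02 0 0 0 1; 0 0 0.02 0 0 0 1'
python3 -m creep '0 0 0.02 0 0 0 0; 0 0 0.02 0 0 0 0; 0 0 0 0 0 0 0; 0 0 0 0 0 0 0; 0 0 0 0 0 0 0; 0 0 -0.3 0 0 0 0;0 0 -0.8 0 0 0 0; 0 0 -1.5 0 0 0 0; 0 0 -2.3 0 0 0 0; 0 0 -3.1 0 0 0 0'
python3 -m creep '0 0 -0.8 0 0 0 0; 0 0 -1.4 0 0 0 0; 0 0 -1.8 0 0 0 0; 0 0 -1.8 0 0 0 0; 0 0 -1.8 0 0 0 0; 0 0 -1.8 0 0 0 0'
python3 - <<'E'
from h import *
wblank('w16.png',76); print(pose()[0]['eef_pos']); blanks()
E
```

```text
clock: 32.53
eef_pos: [482.8, 330.7, 61.9]
tool_rot: [-3.141, 0.0, -1.454]
force: [-0.2, 0.6, 1.4]
width: 58.3
clock: 33.37
eef_pos: [482.2, 330.3, 187.6]
tool_rot: [3.141, -0.0, -1.454]
force: [0.9, 0.0, 0.0]
width: 85.7
clock: 33.87
eef_pos: [482.1, 329.8, 257.1]
tool_rot: [3.141, -0.001, -1.454]
force: [-0.3, 0.4, -1.3]
width: 85.1
blank 0.57 [482.6 331.2 158.6  60.9   6.7] tool [ -1.6  -1.1 180.6] [227.  98. 283. 234.]
blank 0.52 [471.  304.  342.2 279.4 -83.3] tool [ 24.   13.6 180.7] [114.  52. 441. 284.]
[482.   329.77 256.38]
blank 0.93 [ 610.6 -327.4  160.3   66.    18.3]
blank 0.82 [ 609.4 -154.7  160.    60.8  -22.6]
blank 0.56 [452.1 305.7  39.9   8.    0.6]
blank 0.56 [477.6 345.4 167.2  67.8   7.3]
```

View pics/w16.png

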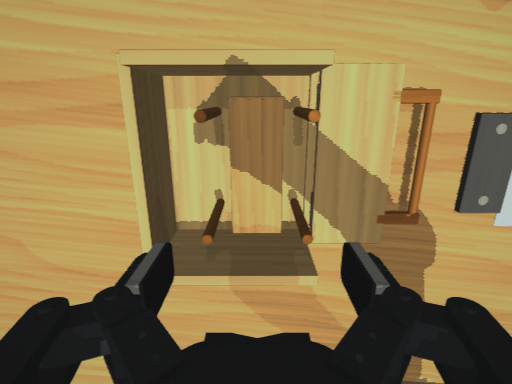

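```bash
python3 - <<'E'
from h import *
goto((609,-152,215.7),np.radians(-22.5-90))
E
```

```text
shift [12.34 -1.75  1.03] rot [ 0.1  -0.08 29.18] |rows>= 12.0
```

```bash
python3 -m creep '0.4 0 0 0 0 0 0; 1.2 -0.2 0 0 0 0 0; 2.2 -0.3 0 0 0 0 0; 3.2 -0.5 0.1 0 0 0 0; 4.2 -0.6 0.2 0 0 0 0; 5.2 -0.8 0.3 0 0 0 0; 6.2 -0.9 0.4 0 0 0 0; 7.2 -1 0.5 0 0 0 0; 8.2 -1.2 0.6 0 0 0 0; 9.2 -1.3 0.7 0 0 0 0'
python3 -m creep '0.8 -0.1 0.1 0 0 3 0; 1.5 -0.2 0.1 0 0 7 0; 2.1 -0.3 0.2 0 0 12 0; 2.6 -0.4 0.3 0 0 17 0; 2.9 -0.4 0.3 0 0 22 0; 3.1 -0.4 0.3 0 0 26 0; 3.14 -0.45 0.33 0 0 29 0; 3.14 -0.45 0.33 0 0 29.2 0; 3.14 -0.45 0.33 0 0 29.2 0; 3.14 -0.45 0.33 0 0 29.2 0'
python3 -m creep '0 0 0 0 0 0 0;0 0 0 0 0 0 0'
python3 - <<'E'
from h import *
wblank('w17.png'); print(pose()[0]['eef_pos'],pose()[0]['tool_rot'])
E
```

```text
clock: 34.9
eef_pos: [577.4, -30.9, 228.9]
tool_rot: [3.141, 0.0, -1.454]
force: [0.1, 0.4, -0.1]
width: 85.4
clock: 35.73
eef_pos: [609.3, -150.9, 216.0]
tool_rot: [3.141, 0.0, -1.962]
force: [-0.1, -0.3, -0.9]
width: 85.4
clock: 35.9
eef_pos: [609.4, -151.1, 216.5]
tool_rot: [3.141, 0.0, -1.963]
force: [-0.8, -0.1, 0.3]
width: 85.7
blank 0.86 [ 613.6 -325.   163.1   65.8   17.1] tool [159.  -70.2 198.4] [335.  25. 457. 174.]
blank 0.71 [ 611.2 -153.2  159.5   61.   -22.2] tool [  1.2  -2.4 198.5] [231.  94. 286. 226.]
[ 609.48 -151.4   216.51] [-3.14  0.   -1.96]
```

View pics/w17.png

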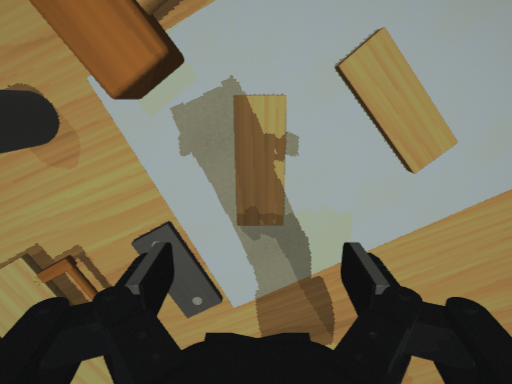

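```bash
python3 -m creep '0.02 -0.04 0.3 0 0 -0.2 0; 0.03 -0.07 0.9 0 0 -0.2 0; 0.03 -0.07 1.7 0 0 -0.2 0; 0.03 -0.07 2.5 0 0 -0.2 0; 0.03 -0.07 3.3 0 0 -0.2 0; 0.03 -0.07 4.1 0 0 -0.2 0; 0.03 -0.07 4.7 0 0 -0.2 0; 0.03 -0.07 5.1 0 0 -0.2 0; 0.03 -0.07 5.35 0 0 -0.2 0; 0.03 -0.07 5.35 0 0 -0.2 0'
python3 -m creep '0 0 0 0 0 0 0; 0 0 0 0 0 0 1; 0 0 0 0 0 0 1; 0 0 0 0 0 0 1; 0 0 0 0 0 0 1; 0 0 0 0 0 0 1; 0 0 0 0 0 0 1; 0 0 0 0 0 0 1'
python3 -m creep '0 0 -0.1 0 0 0 1; 0 0 -0.5 0 0 0 1; 0 0 -1.1 0 0 0 1; 0 0 -1.8 0 0 0 1; 0 0 -2.6 0 0 0 1; 0 0 -3.4 0 0 0 1; 0 0 -4 0 0 0 1; 0 0 -4.4 0 0 0 1; 0 0 -4.6 0 0 0 1; 0 0 -4.6 0 0 0 1'
python3 - <<'E'
from h import *
cam('wrist','w18.png'); goto((483.1,331.1,190),np.radians(-83.4))
E
```

```text
clock: 36.83
eef_pos: [609.7, -153.4, -0.4]
tool_rot: [3.137, -0.001, -1.96]
force: [-0.9, -0.6, -0.3]
width: 85.3
clock: 37.5
eef_pos: [612.9, -154.2, 4.4]
tool_rot: [-3.139, 0.0, -1.961]
force: [-1.0, -0.7, 6.8]
width: 58.1
clock: 38.33
eef_pos: [612.7, -154.0, 188.7]
tool_rot: [-3.138, 0.001, -1.961]
force: [0.1, 0.1, -0.8]
width: 57.8
shift [-9.99  7.58 -0.09] rot [ -0.06  -0.02 -28.94] |rows>= 12.0
```

View pics/w18.png

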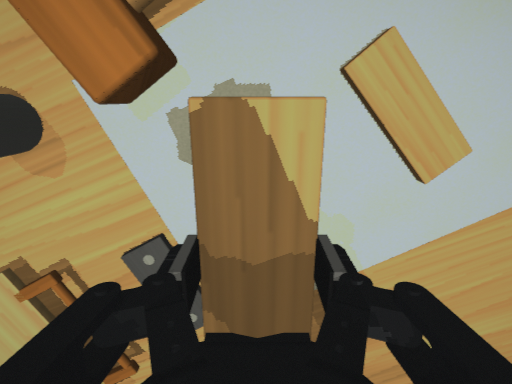

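```bash
python3 -m creep '-0.3 0.2 0 0 0 0 1; -1 0.8 0 0 0 0 1; -1.8 1.4 0 0 0 0 1; -2.6 2 0 0 0 0 1; -3.4 2.6 0 0 0 0 1; -4.2 3.2 0 0 0 0 1; -5 3.8 0 0 0 0 1; -5.8 4.4 0 0 0 0 1; -6.6 5 0 0 0 0 1; -7.4 5.6 0 0 0 0 1'
python3 -m creep '-0.8 0.6 0 0 0 -3 1; -1.5 1.1 0 0 0 -7 1; -2 1.5 0 0 0 -12 1; -2.4 1.8 0 0 0 -17 1; -2.55 1.9 0 0 0 -22 1; -2.6 1.95 0 0 0 -26 1; -2.6 1.95 0 0 0 -28.9 1; -2.6 1.95 0 0 0 -28.9 1; -2.6 1.95 0 0 0 -28.9 1; -2.6 1.95 0 0 0 -28.9 1'
python3 -m creep '0 0 0 0 0 0 1;0 0 0 0 0 0 1'
python3 - <<'E'
from h import *
goto((484,331.1,80),np.radians(-83.4))
cam('wrist','w19.png')
E
```

```text
clock: 39.22
eef_pos: [514.1, 207.3, 184.9]
tool_rot: [3.139, -0.002, -1.96]
force: [0.7, 0.9, -1.4]
width: 58.0
clock: 40.05
eef_pos: [483.5, 330.7, 185.6]
tool_rot: [3.14, -0.001, -1.457]
force: [0.0, 0.0, -1.5]
width: 57.9
clock: 40.22
eef_pos: [484.1, 330.8, 186.3]
tool_rot: [3.141, -0.0, -1.457]
force: [0.3, 1.0, -2.3]
width: 58.4
shift [-0.01  0.    2.66] rot [ 0.02 -0.02 -0.08] |rows>= 2.5
```

```bash
python3 -m creep '0 0 0.2 0 0 0 1; 0 0 0.5 0 0 0 1; 0 0 0.9 0 0 0 1; 0 0 1.3 0 0 0 1; 0 0 1.7 0 0 0 1; 0 0 2 0 0 0 1; 0 0 2.15 0 0 0 1; 0 0 2.15 0 0 0 1; 0 0 2.15 0 0 0 1'
python3 - <<'E'
from h import *
for i in range(2): goto((484,331.1,80),np.radians(-83.4)); cam('wrist')
E
```

```text
clock: 41.02
eef_pos: [484.2, 331.1, 100.2]
tool_rot: [3.141, 0.0, -1.456]
force: [1.0, 0.4, -2.5]
width: 58.2
shift [-0.    0.    0.51] rot [ 0.02  0.   -0.02] |rows>= 0.5
shift [0.01 0.01 0.52] rot [-0.04  0.04 -0.03] |rows>= 0.5
```

```bash
python3 -m creep '0 0 0.1 0 0 0 1; 0 0 0.2 0 0 0 1; 0 0 0.3 0 0 0 1; 0 0 0.4 0 0 0 1; 0 0 0.46 0 0 0 1; 0 0 0.5 0 0 0 1; 0 0 0.5 0 0 0 1; 0 0 0.5 0 0 0 1'
python3 - <<'E'
from h import *
goto((484,331.1,80),np.radians(-83.4)); print(pose()[0]['force'])
cam('wrist','w19.png')
E
```

```text
clock: 41.78
eef_pos: [484.2, 331.0, 80.5]
tool_rot: [-3.142, -0.0, -1.456]
force: [-0.5, -0.7, -0.7]
width: 57.9
shift [-0.    0.    0.01] rot [-0.   -0.   -0.03] |rows>= 0.0
[-0.5  -0.74 -0.65]
```

View pics/w19.png

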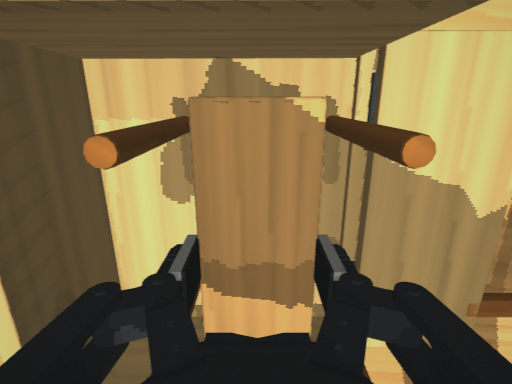

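```bash
python3 -m creep '0 0 0.03 0 0 0 1; 0 0 0.03 0 0 0 1'
python3 -m creep '0 0 0 0 0 0 0; 0 0 0 0 0 0 0; 0 0 0 0 0 0 0; 0 0 0 0 0 0 0; 0 0 0 0 0 0 0; 0 0 -0.3 0 0 0 0;0 0 -0.8 0 0 0 0; 0 0 -1.5 0 0 0 0; 0 0 -2.3 0 0 0 0; 0 0 -3.1 0 0 0 0'
python3 -m creep '0 0 -0.7 0 0 0 0; 0 0 -1.2 0 0 0 0; 0 0 -1.4 0 0 0 0; 0 0 -1.4 0 0 0 0; 0 0 -1.4 0 0 0 0; 0 0 -1.4 0 0 0 0'
python3 - <<'E'
from h import *
wblank('w20.png',94); print(pose()[0]['eef_pos']); blanks()
goto((611,-325,215.7),np.radians(18-90))
E
```

```text
clock: 42.0
eef_pos: [484.2, 330.9, 80.4]
tool_rot: [-3.141, -0.0, -1.456]
force: [-3.2, -1.9, 9.3]
width: 57.9
clock: 42.83
eef_pos: [483.8, 330.8, 205.1]
tool_rot: [3.141, -0.0, -1.456]
force: [0.7, 0.5, 0.9]
width: 85.2
clock: 43.33
eef_pos: [483.6, 330.1, 257.7]
tool_rot: [3.139, -0.002, -1.456]
force: [-0.5, -0.4, 0.3]
width: 85.3
blank 0.75 [483.3 331.9 159.3  59.9   6.6] tool [ -2.1  -0.4 163.5] [225.  96. 285. 242.]
[483.53 330.25 257.61]
blank 0.9 [ 611.1 -325.7  157.1   65.7   17.5]
blank 0.63 [476.8 352.  172.1  71.4   7.6]
blank 0.6 [772.3  80.1  88.2  68.9  21.4]
blank 0.58 [428.2 302.8   8.    2.7   0.5]
shift [16.64 -1.28  1.07] rot [  0.12  -0.04 -11.42] |rows>= 16.0
```

View pics/w20.png

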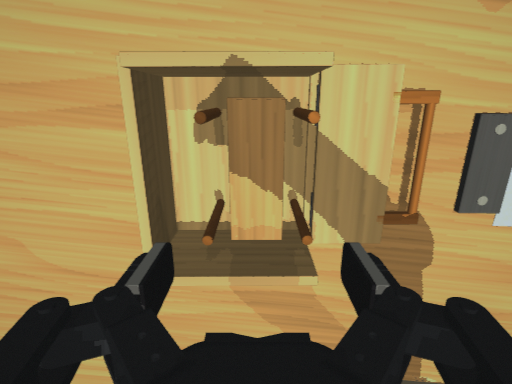

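```bash
python3 -m creep '0.4 0 0 0 0 0 0; 1.2 -0.1 0 0 0 0 0; 2.2 -0.2 0 0 0 0 0; 3.2 -0.2 0.1 0 0 0 0; 4.2 -0.3 0.2 0 0 0 0; 5.2 -0.4 0.3 0 0 0 0; 6.2 -0.5 0.4 0 0 0 0; 7.2 -0.6 0.5 0 0 0 0; 8.2 -0.6 0.6 0 0 0 0; 9.2 -0.7 0.7 0 0 0 0'
python3 -m creep '1 -0.1 0.1 0 0 -1 0; 2 -0.2 0.1 0 0 -3 0; 3 -0.2 0.2 0 0 -5 0; 4 -0.3 0.2 0 0 -7 0; 5 -0.4 0.3 0 0 -9 0; 5.9 -0.5 0.3 0 0 -11.4 0; 6.7 -0.55 0.35 0 0 -11.4 0; 7.2 -0.58 0.35 0 0 -11.4 0; 7.44 -0.58 0.35 0 0 -11.4 0; 7.44 -0.58 0.35 0 0 -11.4 0'
python3 -m creep '0 0 0 0 0 0 0;0 0 0 0 0 0 0;0 0 0 0 0 0 0'
python3 - <<'E'
from h import *
wblank('w21.png'); print(pose()[0]['eef_pos'],np.degrees(pose()[0]['tool_rot'][2]))
E
```

```text
clock: 44.37
eef_pos: [553.4, -33.5, 230.5]
tool_rot: [3.14, 0.0, -1.456]
force: [0.5, 0.0, -0.2]
width: 85.4
clock: 45.2
eef_pos: [610.4, -327.1, 215.9]
tool_rot: [3.14, 0.0, -1.261]
force: [0.5, -0.2, 0.1]
width: 85.5
clock: 45.45
eef_pos: [611.7, -321.8, 217.6]
tool_rot: [-3.141, 0.001, -1.254]
force: [0.2, 0.4, -0.7]
width: 85.1
blank 0.57 [ 613.  -327.1  162.1   60.4   17.8] tool [  5.2   0.4 199.7] [236.  96. 290. 229.]
[ 611.63 -322.65  217.7 ] -71.8887583481625
```

View pics/w21.png

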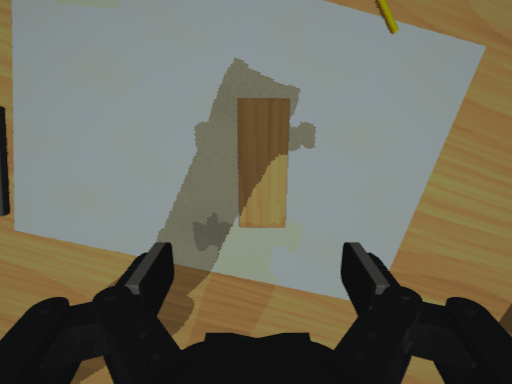

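```bash
python3 -m creep '0.06 0 0.3 0 0 0.2 0; 0.13 0 0.9 0 0 0.3 0; 0.13 0 1.7 0 0 0.3 0; 0.13 0 2.5 0 0 0.3 0; 0.13 0 3.3 0 0 0.3 0; 0.13 0 4.1 0 0 0.3 0; 0.13 0 4.7 0 0 0.3 0; 0.13 0 5.1 0 0 0.3 0; 0.13 0 5.38 0 0 0.3 0; 0.13 0 5.38 0 0 0.3 0'
python3 -m creep '0 0 0 0 0 0 0; 0 0 0 0 0 0 1; 0 0 0 0 0 0 1; 0 0 0 0 0 0 1; 0 0 0 0 0 0 1; 0 0 0 0 0 0 1; 0 0 0 0 0 0 1; 0 0 0 0 0 0 1'
python3 -m creep '0 0 -0.1 0 0 0 1; 0 0 -0.5 0 0 0 1; 0 0 -1.1 0 0 0 1; 0 0 -1.8 0 0 0 1; 0 0 -2.6 0 0 0 1; 0 0 -3.4 0 0 0 1; 0 0 -4 0 0 0 1; 0 0 -4.4 0 0 0 1; 0 0 -4.8 0 0 0 1; 0 0 -4.8 0 0 0 1'
python3 - <<'E'
from h import *
cam('wrist','w22.png'); goto((483.1,331.1,195),np.radians(-83.4))
E
```

```text
clock: 46.38
eef_pos: [611.4, -328.6, -0.5]
tool_rot: [3.139, 0.003, -1.262]
force: [0.2, -0.1, -0.4]
width: 85.3
clock: 47.05
eef_pos: [614.4, -329.9, 4.4]
tool_rot: [-3.139, -0.002, -1.263]
force: [-0.1, -0.5, 6.2]
width: 57.9
clock: 47.88
eef_pos: [614.9, -330.0, 199.3]
tool_rot: [-3.136, -0.005, -1.263]
force: [0.3, 0.6, -0.2]
width: 57.8
shift [-16.73  -1.9    0.  ] rot [-0.21 -0.16 11.07] |rows>= 16.2
```

View pics/w22.png

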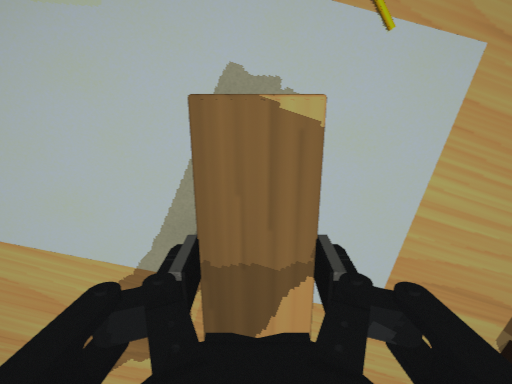

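```bash
python3 -m creep '-0.4 0 0 0 0 0 1; -1.2 -0.1 0 0 0 0 1; -2.2 -0.2 0 0 0 0 1; -3.2 -0.4 0 0 0 0 1; -4.2 -0.5 0 0 0 0 1; -5.2 -0.6 0 0 0 0 1; -6.2 -0.7 0 0 0 0 1; -7.2 -0.8 0 0 0 0 1; -8.2 -0.9 0 0 0 0 1; -9.2 -1 0 0 0 0 1'
python3 -m creep '-1 -0.1 0 0 0 1 1; -2 -0.2 0 0 0 3 1; -3 -0.3 0 0 0 5 1; -4 -0.4 0 0 0 7 1; -5 -0.6 0 0 0 9 1; -5.9 -0.7 0 0 0 11 1; -6.7 -0.8 0 0 0 11 1; -7.2 -0.9 0 0 0 11 1; -7.5 -0.9 0 0 0 11 1; -7.5 -0.9 0 0 0 11 1'
python3 -m creep '0 0 0 0 0 0 1;0 0 0 0 0 0 1;0 0 0 0 0 0 1'
python3 - <<'E'
from h import *
goto((483.1,331.1,98),np.radians(-83.4))
E
```

```text
clock: 48.77
eef_pos: [537.6, 34.8, 193.3]
tool_rot: [3.14, 0.0, -1.263]
force: [0.1, 0.1, -0.8]
width: 58.0
clock: 49.6
eef_pos: [480.4, 333.0, 193.4]
tool_rot: [3.14, 0.001, -1.45]
force: [-0.2, 0.0, -1.5]
width: 58.1
clock: 49.85
eef_pos: [483.4, 327.5, 193.7]
tool_rot: [3.141, -0.002, -1.458]
force: [0.1, 0.8, -1.5]
width: 58.1
shift [-0.1  -0.    2.39] rot [ 0.02 -0.11 -0.11] |rows>= 2.3
```

```bash
python3 -m creep '-0.05 0 0.2 0 0 0 1; -0.08 0 0.5 0 0 0 1; -0.08 0 0.9 0 0 0 1; -0.08 0 1.3 0 0 0 1; -0.08 0 1.6 0 0 0 1; -0.08 0 1.8 0 0 0 1; -0.08 0 1.9 0 0 0 1; -0.08 0 1.9 0 0 0 1; -0.08 0 1.9 0 0 0 1;-0.08 0 1.9 0 0 0 1'
python3 - <<'E'
from h import *
for i in range(2): goto((483.1,331.1,98),np.radians(-83.4)); cam('wrist')
E
```

```text
clock: 50.68
eef_pos: [482.6, 333.8, 118.7]
tool_rot: [-3.14, 0.001, -1.454]
force: [0.6, 0.3, -1.3]
width: 58.3
shift [ 0.07 -0.    0.52] rot [-0.07  0.05  0.07] |rows>= 0.5
shift [ 0.07 -0.    0.52] rot [-0.08  0.05  0.07] |rows>= 0.5
```

```bash
python3 -m creep '0.04 0 0.05 0 0 0 1; 0.08 0 0.12 0 0 0 1; 0.08 0 0.22 0 0 0 1; 0.08 0 0.32 0 0 0 1; 0.08 0 0.42 0 0 0 1; 0.08 0 0.48 0 0 0 1; 0.08 0 0.5 0 0 0 1; 0.08 0 0.5 0 0 0 1; 0.08 0 0.5 0 0 0 1'
python3 - <<'E'
from h import *
goto((483.1,331.1,98),np.radians(-83.4)); print(pose()[0]['force'])
cam('wrist','w23.png')
E
```

```text
clock: 51.53
eef_pos: [482.2, 329.9, 98.4]
tool_rot: [3.141, -0.001, -1.454]
force: [-2.4, -1.3, 5.1]
width: 58.6
shift [-0.03 -0.03  0.01] rot [ 0.02 -0.05  0.07] |rows>= 0.0
[-2.38 -1.28  5.07]
```

View pics/w23.png

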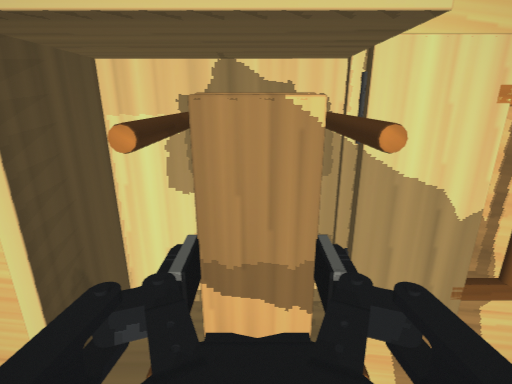

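```bash
python3 -m creep '0 0 -0.06 0 0 0 1; -0.02 -0.03 -0.06 0 0 0 1; -0.02 -0.03 -0.06 0 0 0 1; -0.02 -0.03 -0.06 0 0 0 1; -0.02 -0.03 0 0 0 0 1;-0.02 -0.03 0 0 0 0 1'
python3 -m creep '0 0 0 0 0 0 0; 0 0 0 0 0 0 0; 0 0 0 0 0 0 0; 0 0 0 0 0 0 0; 0 0 0 0 0 0 0; 0 0 -0.3 0 0 0 0;0 0 -0.8 0 0 0 0; 0 0 -1.5 0 0 0 0; 0 0 -2.3 0 0 0 0; 0 0 -3.1 0 0 0 0'
python3 -m creep '0 0 -0.6 0 0 0 0; 0 0 -1 0 0 0 0; 0 0 -1.2 0 0 0 0; 0 0 -1.2 0 0 0 0; 0 0 -1.2 0 0 0 0; 0 0 -1.2 0 0 0 0'
python3 - <<'E'
from h import *
wblank('w24.png',112); print(pose()[0]['eef_pos']); t=cam('top')
for o in ctrl.cut_out('top','weight')[:2]: r=rect(t,o['pixels'],12); print('weight',o['score'],np.round(r,1))
d=cam('wrist');i=cv2.resize(d['img'][80:260,160:340],None,fx=3.3,fy=3.3,interpolation=cv2.INTER_CUBIC);cv2.imwrite('pics/w24z.png',i[:,:,::-1])
E
```

```text
clock: 52.08
eef_pos: [483.9, 331.3, 98.4]
tool_rot: [-3.141, 0.0, -1.454]
force: [-1.1, -0.4, 3.8]
width: 57.8
clock: 52.92
eef_pos: [483.1, 331.0, 224.0]
tool_rot: [3.141, 0.0, -1.454]
force: [-0.3, 0.0, -0.3]
width: 85.4
clock: 53.42
eef_pos: [483.0, 330.4, 268.8]
tool_rot: [3.14, -0.001, -1.454]
force: [0.2, -0.4, -0.1]
width: 85.3
blank 0.97 [483.  332.3 160.5  59.7   6.2] tool [ -2.1  -0.6 156.6] [225.  92. 286. 243.]
[483.04 330.53 268.62]
weight 0.97 [508.5   8.3 140.1  60.3   6. ]
```

View pics/w24z.png

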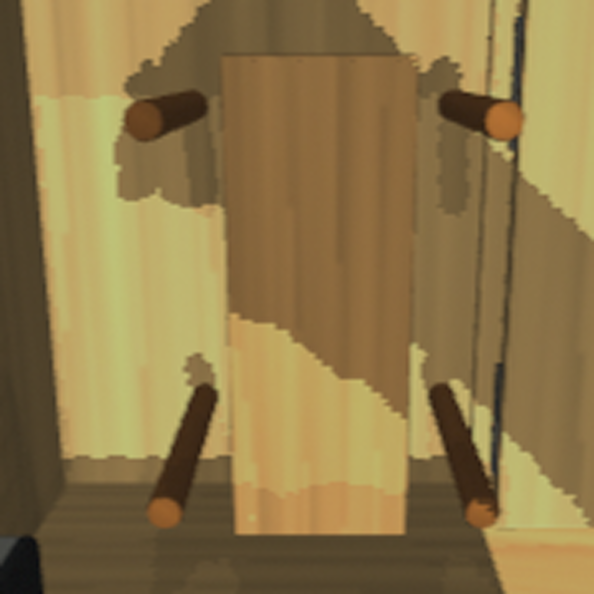

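The pile of four is square at (483.0, 332.3) with yaw 6.2°. Now for the weight.

```bash
python3 - <<'E'
from h import *
goto((509,9.5,210),np.radians(-83.7))
E
```

```text
shift [8.05 0.29 1.48] rot [ 0.08 -0.04  0.38] |rows>= 7.9
```

```bash
python3 -m creep '0.3 0 0 0 0 0.4 0; 1 0 0 0 0 0.4 0; 2 0 0.1 0 0 0.4 0; 3 0.1 0.2 0 0 0.4 0; 4 0.2 0.4 0 0 0.4 0; 5 0.2 0.7 0 0 0.4 0; 6 0.3 1 0 0 0.4 0; 7 0.3 1.2 0 0 0.4 0; 7.7 0.3 1.4 0 0 0.4 0; 8.05 0.3 1.46 0 0 0.4 0'
python3 -m creep '0 0 0 0 0 0 0;0 0 0 0 0 0 0;0 0 0 0 0 0 0;0 0 0 0 0 0 0'
python3 - <<'E'
from h import *
wblank('w25.png',12,'weight'); print(pose()[0]['eef_pos'],np.degrees(pose()[0]['tool_rot'][2]))
E
```

```text
clock: 54.5
eef_pos: [507.9, 3.3, 210.2]
tool_rot: [3.138, -0.003, -1.469]
force: [0.2, -0.7, -0.9]
width: 85.4
clock: 54.83
eef_pos: [509.2, 11.5, 212.1]
tool_rot: [-3.141, 0.001, -1.459]
force: [-0.7, 0.4, 0.3]
width: 85.3
blank 0.94 [509.5  10.  141.2  61.8   6.6] tool [  1.6   0.  200.1] [232. 109. 287. 219.]
[509.13  11.37 212.01] -83.58448355751175
```

View pics/w25.png

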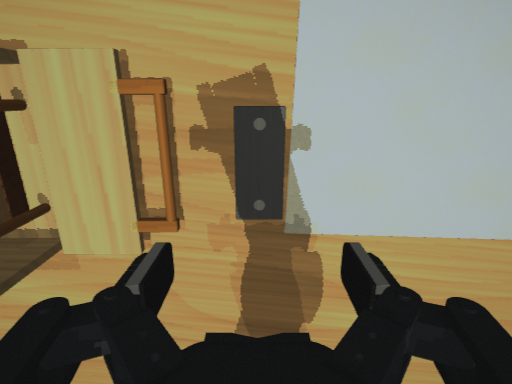

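```bash
python3 -m creep '0.03 0 0.3 0 0 0 0; 0.03 0 0.9 0 0 0 0; 0.03 0 1.7 0 0 0 0; 0.03 0 2.5 0 0 0 0; 0.03 0 3.3 0 0 0 0; 0.03 0 4.1 0 0 0 0; 0.03 0 4.7 0 0 0 0; 0.03 0 5.1 0 0 0 0; 0.03 0 5.33 0 0 0 0; 0.03 0 5.33 0 0 0 0'
python3 -m creep '0 0 0 0 0 0 0; 0 0 0 0 0 0 1; 0 0 0 0 0 0 1; 0 0 0 0 0 0 1; 0 0 0 0 0 0 1; 0 0 0 0 0 0 1; 0 0 0 0 0 0 1; 0 0 0 0 0 0 1'
python3 -m creep '0 0 -0.1 0 0 0 1; 0 0 -0.5 0 0 0 1; 0 0 -1.1 0 0 0 1; 0 0 -1.8 0 0 0 1; 0 0 -2.6 0 0 0 1; 0 0 -3.4 0 0 0 1; 0 0 -4.1 0 0 0 1; 0 0 -4.7 0 0 0 1; 0 0 -5.2 0 0 0 1; 0 0 -5.2 0 0 0 1'
python3 - <<'E'
from h import *
cam('wrist','w26.png'); goto((483.1,331.5,205),np.radians(-83.5))
E
```

```text
clock: 55.77
eef_pos: [508.3, 9.6, -3.1]
tool_rot: [3.139, 0.0, -1.46]
force: [0.4, 1.0, -0.3]
width: 85.4
clock: 56.43
eef_pos: [510.3, 9.1, 0.2]
tool_rot: [-3.139, 0.0, -1.461]
force: [-1.1, 0.6, 8.6]
width: 58.2
clock: 57.27
eef_pos: [510.7, 8.6, 209.8]
tool_rot: [-3.136, -0.001, -1.462]
force: [1.2, 0.2, -8.6]
width: 58.0
shift [-8.1  -0.21  0.06] rot [-0.18 -0.04 -0.27] |rows>= 7.8
```

View pics/w26.png

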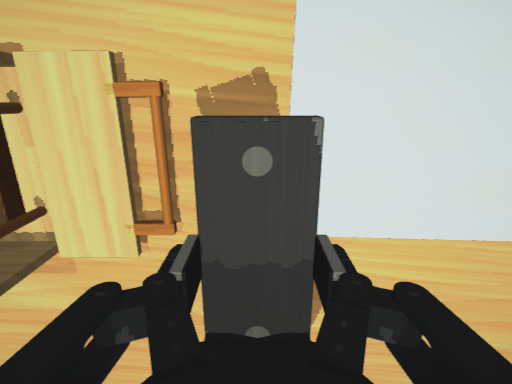

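```bash
python3 -m creep '-0.3 0 0 0 0 0 1; -1 0 0 0 0 0 1; -2 0 0 0 0 -0.3 1; -3 -0.1 0 0 0 -0.3 1; -4 -0.1 0 0 0 -0.3 1; -5 -0.1 0 0 0 -0.3 1; -6 -0.2 0 0 0 -0.3 1; -7 -0.2 0 0 0 -0.3 1; -7.8 -0.2 0 0 0 -0.3 1; -8.1 -0.2 0 0 0 -0.3 1'
python3 -m creep '0 0 0 0 0 0 1;0 0 0 0 0 0 1;0 0 0 0 0 0 1;0 0 0 0 0 0 1'
python3 - <<'E'
from h import *
goto((483.1,331.4,113),np.radians(-83.5))
E
```

```text
clock: 58.15
eef_pos: [477.5, 339.1, 204.2]
tool_rot: [3.138, 0.005, -1.448]
force: [-0.6, 2.2, -8.3]
width: 57.8
clock: 58.48
eef_pos: [481.6, 329.5, 205.1]
tool_rot: [3.139, -0.003, -1.458]
force: [-0.6, -0.6, -8.5]
width: 57.9
shift [-0.05 -0.05  2.3 ] rot [ 0.12 -0.15 -0.03] |rows>= 2.2
```

```bash
python3 -m creep '-0.05 -0.05 0.2 0 0 0 1; -0.05 -0.05 0.5 0 0 0 1; -0.05 -0.05 0.9 0 0 0 1; -0.05 -0.05 1.3 0 0 0 1; -0.05 -0.05 1.6 0 0 0 1; -0.05 -0.05 1.8 0 0 0 1; -0.05 -0.05 1.9 0 0 0 1; -0.05 -0.05 1.9 0 0 0 1; -0.05 -0.05 1.9 0 0 0 1'
python3 - <<'E'
from h import *
for i in range(2): goto((483.1,331.4,113),np.radians(-83.5)); cam('wrist')
E
```

```text
clock: 59.23
eef_pos: [483.8, 334.1, 130.7]
tool_rot: [-3.141, 0.0, -1.456]
force: [-0.3, 0.5, -8.6]
width: 57.7
shift [0.07 0.03 0.44] rot [-0.03  0.02  0.07] |rows>= 0.4
shift [0.07 0.03 0.45] rot [-0.07  0.05  0.07] |rows>= 0.4
```

```bash
python3 -m creep '0.04 0.01 0.05 0 0 0 1; 0.07 0.01 0.12 0 0 0 1; 0.07 0.01 0.22 0 0 0 1; 0.07 0.01 0.32 0 0 0 1; 0.07 0.01 0.38 0 0 0 1; 0.07 0.01 0.41 0 0 0 1; 0.07 0.01 0.41 0 0 0 1; 0.07 0.01 0.41 0 0 0 1'
python3 - <<'E'
from h import *
goto((483.1,331.4,112.5),np.radians(-83.5)); print(pose()[0]['force'])
cam('wrist','w27.png')
E
```

```text
clock: 60.0
eef_pos: [483.5, 331.1, 113.9]
tool_rot: [3.142, 0.0, -1.456]
force: [0.4, 1.1, -9.0]
width: 58.0
shift [-0.01  0.01  0.04] rot [0.   0.   0.08] |rows>= 0.0
[ 0.36  1.06 -8.96]
```

View pics/w27.png

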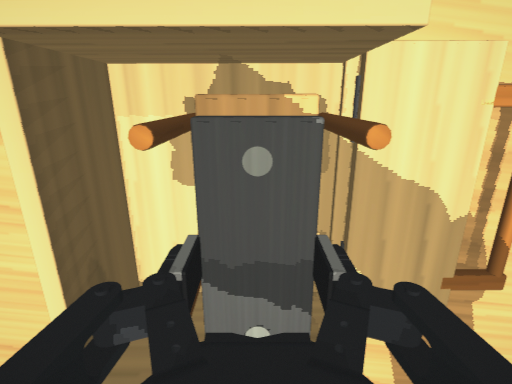

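```bash
python3 -m creep '0 0 0.02 0 0 0 1; 0 0 0.045 0 0 0 1; 0 0 0.045 0 0 0 1'
python3 -m creep '0 0 0 0 0 0 0; 0 0 0 0 0 0 0; 0 0 0 0 0 0 0; 0 0 0 0 0 0 0; 0 0 0 0 0 0 0; 0 0 -0.3 0 0 0 0;0 0 -0.8 0 0 0 0; 0 0 -1.5 0 0 0 0; 0 0 -2.3 0 0 0 0; 0 0 -3.1 0 0 0 0'
python3 -m creep '0 0 -0.6 0 0 0 0; 0 0 -0.8 0 0 0 0; 0 0 -0.8 0 0 0 0; 0 0 -0.8 0 0 0 0; 0 0 -0.8 0 0 0 0'
python3 - <<'E'
from h import *
wblank('w28.png',124,'weight'); print(pose()[0]['eef_pos'])
d=cam('wrist');i=cv2.resize(d['img'][80:260,160:340],None,fx=3.3,fy=3.3,interpolation=cv2.INTER_CUBIC);cv2.imwrite('pics/w28z.png',i[:,:,::-1])
E
```

```text
clock: 60.3
eef_pos: [483.7, 331.2, 112.4]
tool_rot: [-3.141, 0.0, -1.456]
force: [0.4, 0.3, -8.0]
width: 57.9
clock: 61.13
eef_pos: [483.1, 331.0, 238.3]
tool_rot: [3.141, 0.0, -1.456]
force: [1.2, 0.3, -0.2]
width: 85.4
clock: 61.55
eef_pos: [482.8, 330.2, 266.9]
tool_rot: [3.139, -0.002, -1.456]
force: [-1.1, -1.4, 0.5]
width: 85.3
blank 0.74 [484.4 331.9 139.1  60.2   6.6] tool [ -1.8  -2.2 142.6] [224. 107. 285. 237.]
[482.78 330.3  266.6 ]
```

View pics/w28z.png

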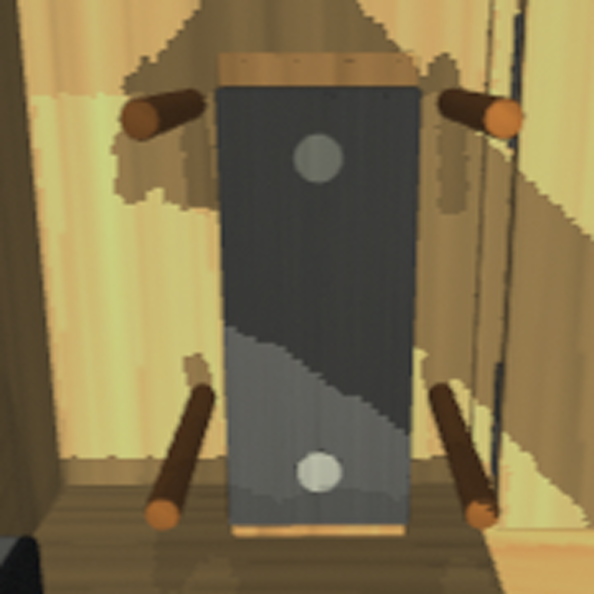

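View pics/w28.png

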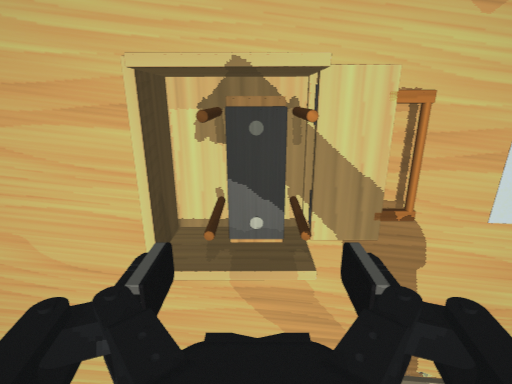

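The weight is at (484.4, 331.9) with yaw 6.6°, squarely on the pile. Next I'll close the gate. I'll approach the bar with the jaws partly closed so the inner finger clears the panel edge.

```bash
python3 - <<'E'
from h import *
goto((507.8,117,100),np.radians(-83.4))
d=cam('wrist'); b=[[430,100],[414,210]]; 
print(unproj(d,[[429,103],[414,208]],28).round(1), w2cr(unproj(d,[[429,103],[414,208]],28)))
E
```

```text
shift [ 5.37 -0.02  4.18] rot [ 0.14 -0.07 -0.02] |rows>= 6.5
[[580.  122.2  28. ]
 [439.1 101.4  28. ]] [[-218.68  -72.29]
 [-223.07   70.15]]
```

```bash
python3 -m creep '0.4 0 0.1 0 0 0 0.6; 1.2 0 0.4 0 0 0 0.6; 2.1 0 0.8 0 0 0 0.6; 3 0 1.4 0 0 0 0.6; 3.9 0 2.1 0 0 0 0.6; 4.7 0 2.8 0 0 0 0.6; 5.2 0 3.4 0 0 0 0.6; 5.4 0 3.9 0 0 0 0.6; 5.4 0 4 0 0 0 0.6; 5.4 0 4 0 0 0 0.6'
python3 -m creep '0 0 0 0 0 0 0.6;0 0 0 0 0 0 0.6;0 0 0 0 0 0 0.6'
python3 - <<'E'
from h import *
goto((508,116.5,10.5),np.radians(-83.4)); cam('wrist','w29.png')
E
```

```text
clock: 62.58
eef_pos: [507.1, 116.4, 106.9]
tool_rot: [3.138, 0.0, -1.457]
force: [0.1, 0.8, 0.5]
width: 34.0
clock: 62.83
eef_pos: [509.0, 118.3, 109.6]
tool_rot: [-3.139, 0.001, -1.454]
force: [-0.2, 0.3, 0.5]
width: 34.2
shift [0.04 0.04 2.48] rot [-0.16  0.06  0.09] |rows>= 2.4
```

View pics/w29.png

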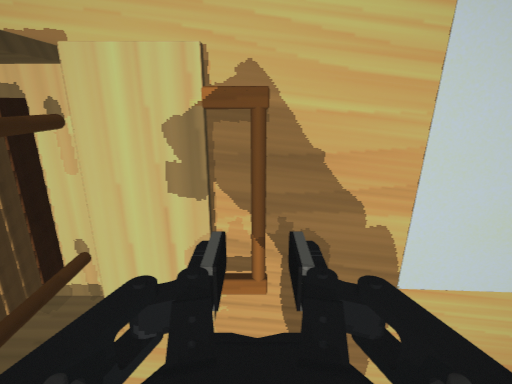

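```bash
python3 -m creep '0 0 0.2 0 0 0 0.6; 0 0 0.6 0 0 0 0.6; 0 0 1.1 0 0 0 0.6; 0 0 1.6 0 0 0 0.6; 0 0 2 0 0 0 0.6; 0 0 2.3 0 0 0 0.6; 0 0 2.45 0 0 0 0.6; 0 0 2.45 0 0 0 0.6; 0 0 2.45 0 0 0 0.6'
python3 -m creep '0 0 0 0 0 0 1; 0 0 0 0 0 0 1; 0 0 0 0 0 0 1; 0 0 0 0 0 0 1; 0 0 0 0 0 0 1; 0 0 0 0 0 0 1; 0 0 0 0 0 0 1'
python3 - <<'E'
from h import *
s=pose()[0]; print(s['eef_pos'],s['force'],s['width'],w2cr([s['eef_pos']]))
E
```

```text
clock: 63.63
eef_pos: [508.3, 116.7, 10.3]
tool_rot: [-3.141, 0.0, -1.456]
force: [0.4, 0.3, 0.0]
width: 34.0
clock: 64.22
eef_pos: [508.8, 117.4, 11.2]
tool_rot: [-3.14, 0.001, -1.455]
force: [-2.3, 2.7, 6.8]
width: 10.1
[508.79 117.45  11.19] [-2.34  2.67  6.8 ] 10.111885397143157 [[-215.19   -0.96]]
```

```bash
python3 -m creep '0 0 -0.18 0 0 0 1; -0.03 0 -0.463 0 0 0 1; -0.094 0 -0.812 0 0 0 1; -0.192 0 -1.153 0 0 0 1; -0.324 0 -1.483 0 0 0 1; -0.489 0 -1.797 0 0 0 1; -0.684 0 -2.094 0 0 0 1; -0.906 0 -2.37 0 0 0 1; -1.156 0 -2.622 0 0 0 1; -1.43 0 -2.847 0 0 0 1'
python3 -m creep '-0.295 0 -0.198 0 0 0 1; -0.608 0 -0.365 0 0 0 1; -0.936 0 -0.5 0 0 0 1; -1.276 0 -0.601 0 0 0 1; -1.554 0 -0.658 0 0 0 1; -1.766 0 -0.685 0 0 0 1; -1.943 0 -0.699 0 0 0 1; -2.12 0 -0.703 0 0 0 1; -2.12 0 -0.703 0 0 0 1; -2.12 0 -0.703 0 0 0 1'
python3 - <<'E'
from h import *
s=pose()[0]; print(s['eef_pos'],s['force'],s['width'],w2cr([s['eef_pos']])); cam('wrist','w30.png')
E
```

```text
clock: 65.05
eef_pos: [502.7, 168.1, 124.8]
tool_rot: [3.141, -0.008, -1.459]
force: [4.6, -7.9, -2.8]
width: 9.6
clock: 65.88
eef_pos: [492.4, 257.5, 156.0]
tool_rot: [-3.139, -0.001, -1.456]
force: [-5.3, -2.9, 24.0]
width: 9.9
[492.42 257.49 155.96] [-5.31 -2.94 24.01] 9.887764430047708 [[-74.19  -0.8 ]]
```

View pics/w30.png

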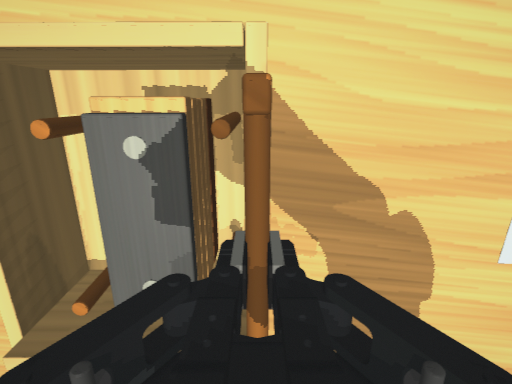

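```bash
python3 -m creep '0 0 0 0 0 0 0.6; 0 0 0 0 0 0 0.6; 0 0 0 0 0 0 0.6; 0 0 0 0 0 0 0.6;0 0 0 0 0 0 0.6'
python3 - <<'E'
from h import *
s=pose()[0]; print(s['eef_pos'],s['force'],s['width'],w2cr([s['eef_pos']])); d=cam('wrist','w31.png')
print(w2cr(unproj(d,[[257,95],[257,220]],170)))
cam('scene');t=cam('top')
for n in('scene','top'):
    d=cam(n); im=cv2.resize(d['img'],None,fx=4,fy=4,interpolation=cv2.INTER_CUBIC); c=(proj(d,np.r_[CO,100])[0]*4).astype(int)
    cv2.imwrite(f'pics/g_{n}.png',im[max(c[1]-260,0):c[1]+260,max(0,c[0]-300):c[0]+300,::-1])
E
```

```text
clock: 66.35
eef_pos: [491.7, 257.1, 151.9]
tool_rot: [3.141, -0.0, -1.456]
force: [-0.4, -0.3, -0.1]
width: 33.9
[491.75 257.12 151.94] [-0.35 -0.27 -0.11] 33.86406013943855 [[-74.48  -0.09]]
[[-74.06 -79.49]
 [-74.   -23.65]]
```

View pics/w31.png

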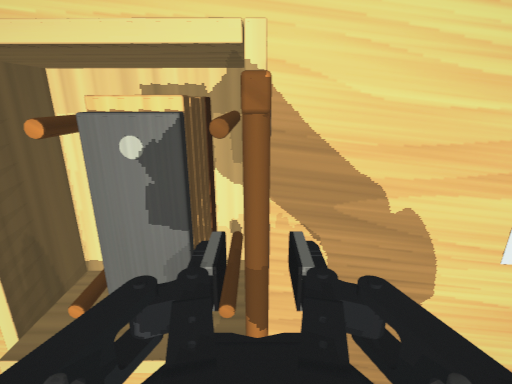

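View pics/g_scene.png

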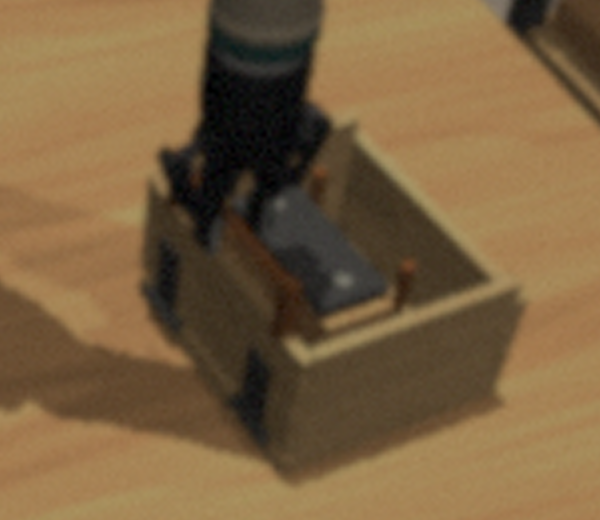

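```bash
python3 -m creep '-0.1 0 0 0 0 0 0.6; -0.2 0 0 0 0 0 0.6; -0.26 0 0 0 0 0 0.6; -0.3 0 0 0 0 0 0.6; -0.33 0 0 0 0 0 0.6; -0.33 0 0 0 0 0 0.6; -0.33 0 0 0 0 0 0.6'
python3 - <<'E'
from h import *
s=pose()[0]; print(w2cr([s['eef_pos']]))
E
```

```text
clock: 67.18
eef_pos: [490.5, 269.6, 152.2]
tool_rot: [3.141, -0.002, -1.457]
force: [-0.3, -3.6, 2.8]
width: 34.2
[[-61.91  -0.32]]
```

```bash
python3 -m creep '-0.05 0 0 0 0 0 0.6; -0.1 0 0 0 0 0 0.6; -0.1 0 0 0 0 0 0.6; -0.1 0 0 0 0 0 0.6'
python3 - <<'E'
from h import *
s=pose()[0]; print(w2cr([s['eef_pos']]))
E
```

```text
clock: 67.52
eef_pos: [490.5, 269.7, 152.1]
tool_rot: [3.14, -0.007, -1.459]
force: [1.8, -11.0, 5.0]
width: 34.4
[[-61.84  -0.34]]
```

```bash
python3 -m creep '-0.05 0 0 0 0 0 0.6; -0.1 0 0 0 0 0 0.6; -0.1 0 0 0 0 0 0.6'
python3 -m creep '0.2 0 0 0 0 0 0.6; 0.4 0 0 0 0 0 0.6; 0.47 0 0 0 0 0 0.6; 0.47 0 -0.4 0 0 0 0.6; 0.47 0 -1 0 0 0 0.6; 0.47 0 -1.8 0 0 0 0.6; 0.47 0 -2.6 0 0 0 0.6; 0.47 0 -3.2 0 0 0 0.6; 0.47 0 -3.5 0 0 0 0.6; 0.47 0 -3.5 0 0 0 0.6'
python3 - <<'E'
from h import *
s=pose()[0]; print(s['eef_pos'],s['force'],w2cr([s['eef_pos']])); d=cam('wrist','w32.png')
wblank(None,124,'weight')
i=cv2.resize(d['img'][20:260,20:300],None,fx=2.4,fy=2.4,interpolation=cv2.INTER_CUBIC);cv2.imwrite('pics/w32z.png',i[:,:,::-1])
E
```

```text
clock: 67.77
eef_pos: [490.6, 269.7, 152.0]
tool_rot: [3.139, -0.014, -1.461]
force: [1.2, -17.5, 10.5]
width: 34.1
clock: 68.6
eef_pos: [492.8, 262.4, 295.5]
tool_rot: [-3.135, 0.004, -1.455]
force: [-0.3, 1.5, -0.3]
width: 34.0
[492.84 262.4  295.47] [-0.32  1.53 -0.27] [[-69.37  -1.78]]
blank 0.73 [484.2 331.3 140.6  62.2   6. ] tool [-71.  -1. 168.] [160. 107. 221. 232.]
```

View pics/w32z.png

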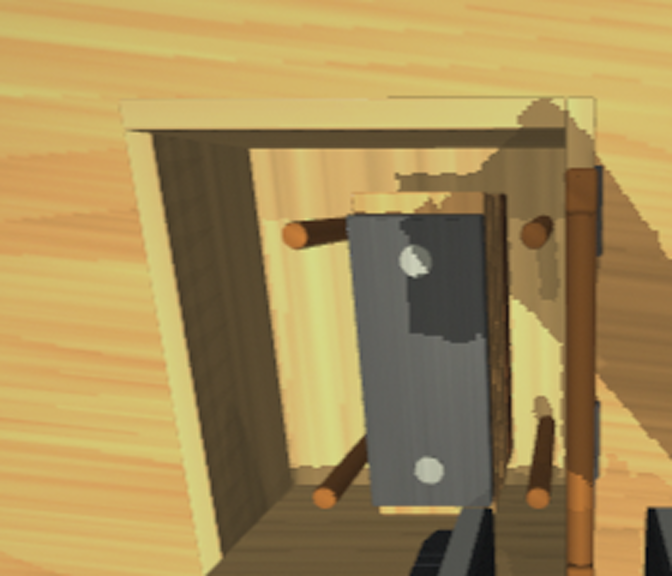

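```bash
python3 -m creep '0.4 0 0 0 0 0 0.6; 1.2 0 0 0 0 0 0.6; 2.1 0 0 0 0 0 0.6; 3 0 0 0 0 0 0.6; 3.9 0 0 0 0 0 0.6; 4.8 0 0 0 0 0 0.6; 5.7 0 0 0 0 0 0.6; 6.4 0 0 0 0 0 0.6; 6.8 0 0 0 0 0 0.6; 6.8 0 0 0 0 0 0.6'
python3 -m creep '0 0 0 0 0 0 0;0 0 0 0 0 0 0;0 0 0 0 0 0 0;0 0 0 0 0 0 0'
python3 - <<'E'
from h import *
t=cam('top','t33.png')
for n,z in [('weight',124),('mallet',70),('glue',170),('square',10),('blank1',18),('gate',150)]:
    for o in ctrl.cut_out('top',n)[:2]: print(n,round(o['score'],2),np.round(rect(t,o['pixels'],z),1))
im=cv2.resize(t['img'][170:310,50:190],None,fx=4,fy=4,interpolation=cv2.INTER_CUBIC);cv2.imwrite('pics/t33z.png',im[:,:,::-1])
d=cam('scene'); im=cv2.resize(d['img'][90:210,270:410],None,fx=5,fy=5,interpolation=cv2.INTER_CUBIC);cv2.imwrite('pics/s33z.png',im[:,:,::-1])
E
```

```text
clock: 69.58
eef_pos: [522.2, -15.5, 290.2]
tool_rot: [3.138, -0.002, -1.463]
force: [1.1, -0.9, 0.7]
width: 34.6
clock: 69.92
eef_pos: [522.6, -8.6, 292.1]
tool_rot: [3.141, 0.001, -1.453]
force: [-0.4, -0.7, -0.1]
width: 80.3
weight 0.88 [481.6 328.  140.3  62.2   7.2]
mallet 0.97 [ 811.1 -145.8  230.3  126.9  -74.9]
glue 0.94 [739.8  69.6  68.8  56.3  -0.4]
glue 0.53 [497.3 270.7 126.9   5.5   6.6]
square 0.94 [731.5 282.3 190.5 103.8 -70.5]
square 0.44 [472.9 374.6 262.1 260.    6.8]
blank1 0.54 [476.1 358.3 175.1  70.3   6.5]
gate 0.59 [491.3 246.3 227.2  51.6   6.8]
```

View pics/t33.png

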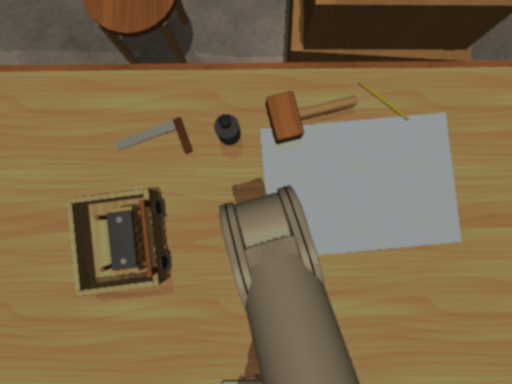

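View pics/t33z.png

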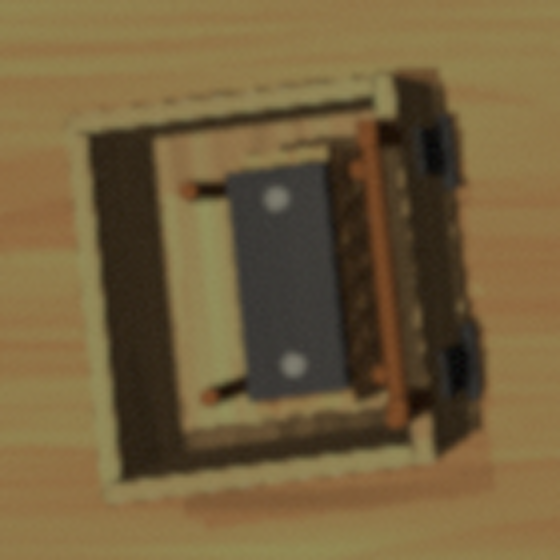

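View pics/s33z.png

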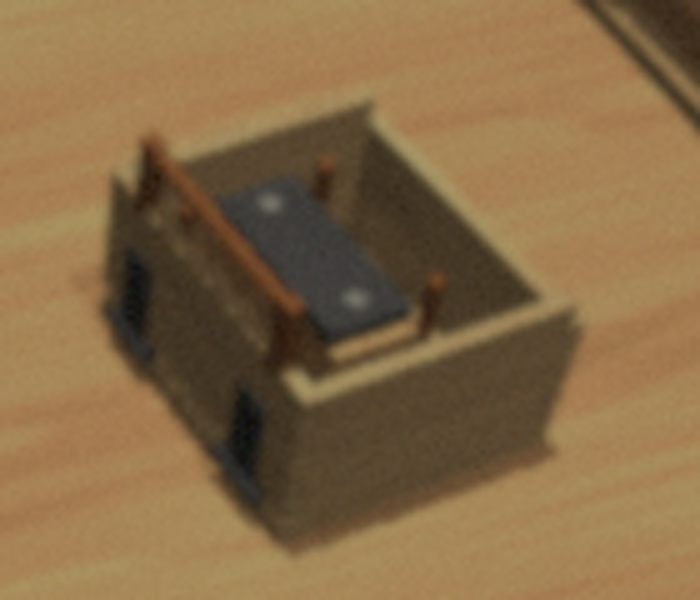

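```bash
python3 - <<'E'
from h import *
print(pose()[0]['clock'],np.abs(pose()[0]['qd']).max()); print(ctrl.finish_job())
E
```

```text
70.3167 0.0026527417803330028
the job is handed in; nothing more can be done
None
```

I opened the gate fully, moved the weight off the bed, stacked all four blanks, laid the weight on top and shut the gate. I handed the job in at about 70 s; no verdict is reported.

**Last checks**
- **Gate, open:** it stopped moving under a 33 N push at the bottom.
- **Gate, shut:** it stopped moving under a 17 N push, and the pictures show no gap. It had started slightly ajar.
- **Pile:** the wrist camera put each blank within about 1.2 mm and 0.5° of the bed's centre and direction.
- **Weight:** it lies within about 1.5 mm of the pile's centre and 0.4° of its direction.
- **Bystanders:** the mallet, glue bottle and try square measured within about 2 mm of where they started.

**Disagreements**
- **Top camera:** it read about 3 mm away from the wrist camera at the crate. I trusted the wrist camera because it agreed with where the gripper actually touched.
- **Gate bar:** the grip on the bar rode up about 4 mm with 24 N near the end of closing. I let go and finished the push with one finger.

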